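# Balance the centrifuge from the weight magazine

## Task

Squeeze the two teal snap tabs of the white magazine cover together, lift the cover off and lay it the right way up in the middle of the blue mat. Slide every balance weight in the magazine round the curved slot to its open yellow bay, lift it out there and put it in the red bucket. Stand the red bucket with all the weights fully down and square in the empty place in the centrifuge, then push the centrifuge door down until it clicks shut; leave the bottle, the hex key and the tube rack where they are.

Things in the scene. Friction and masses are not known exactly. Their poses are not given: they have to be found in the camera images.
- magazine: Fixed grey base plate 192 x 130 x 6 mm (local x, y, z), origin at the centre of its underside, with a curved slot. Two posts 36 mm wide stand at local (0, +-57) mm, up to 58 mm above the bench; their lips reach in to local y = +-47 mm and hold the lugs of the cover's tabs down. End locators at local x = +-86 mm are 16 mm high.
- track_centre (a point): Centre (6 mm above the bench, magazine's axes) of the slot's arc, radius 60 mm. The slot, 16 mm wide, runs from its blind end at 0.42 rad (from local +x, anticlockwise) to 2.42 rad; then comes the bay at 2.69 rad. Its lips (18 mm to each side, top 17 mm above the bench) hold the weights' feet down: a weight can be lifted only in the bay.
- exit_bay (a point): Centre of the open exit bay with yellow walls, on the base plate's top (6 mm above the bench): here a weight's foot centre stands, within 4 mm, when against the bay's end wall. The side walls end 16 mm above the bench; above them the radial sides are free for fingers. A bumper on the end wall, 10 mm wide, 34 mm above the bench, stops the ball 12 mm past the bay's centre.
- cover: Loose white cover 162 x 88 x 40 mm (local x, y, z), open below, about 0.2 kg, origin at the centre of its lower rim. At the start it stands clipped on the base plate (rim 6 mm above the bench), axes as the magazine's, over the track. Two teal snap tabs stand on its top. Released, it lifts straight up; it needs 40 mm to clear the weights.
- tab_a_pad (a point): Outer face of the +y tab, 60 mm above the cover's rim. The tabs face each other across the cover's local y, outer faces at y = +-23 mm (46 mm apart), 32 mm wide, from 41 to 70 mm above the rim. Squeeze both with 30 N or more, hold and lift. Keep fingertips 54 mm or more above the rim, clear of the posts' lips; open about 66 mm to approach.
- tab_b_pad (a point): Outer face of the -y tab, 60 mm above the cover's rim.
- tab_a (a joint): Inward travel of the +y tab: 0 sprung out (lug hooked under the post), free from 0.005, 0.008 m fully in; 3 to 7 N of spring.
- tab_b (a joint): The same for the -y tab.
- mat: Fixed blue mat 140 x 210 x 3 mm (local x, y, z), origin at the centre of its underside; the cover fits on it with its long side along the mat's long side (local y).
- bucket: Loose open red bucket, 60 x 90 x 46 mm outside (local x, y, z), wall and floor 3 mm, about 0.25 kg, origin at the centre of its underside. Can be gripped from above across its 60 mm width.
- centrifuge: Fixed white centrifuge 210 x 270 x 120 mm (local x, y, z), origin at the centre of its underside, control panel on its -x side, door hinge on its +x side. Open chamber 150 x 232 mm (x, y) in its top, deck 66 mm above the bench, walls to 120 mm. A fixed black bucket with tubes stands at local y = +62 mm, 60 x 90 mm.
- seat (a point): Centre of the empty bucket place on the centrifuge's deck (local (0, -60) mm, 66 mm above the bench). Four black fences, 10 mm high, leave 4 mm round the bucket, which stands with its 90 mm side along the centrifuge's y, either way round.
- door (a joint): Angle of the centrifuge's door, hinged along its far top edge: 0 shut, 1.57 upright. The stiff hinge (about 0.45 N m) holds it where it is left. From about 0.05 rad a spring catch resists; push the free edge down past it with 10 to 20 N and the door snaps on to 0.
- door_hinge (a point): Middle of the hinge line, fixed, at local (85, 0, 121) mm of the centrifuge; the line runs along its y. The door is a plate 190 mm long (from the hinge to local -x when shut), 250 mm wide, 12 mm thick, its inner face through the hinge line; open, it stands up from the hinge with its outer face to local +x.
- door_edge (a point): Middle of the door's free edge on its outer face, 190 mm from the hinge line (moves with the door).
- reagent: Bystander: bottle, 52 mm diameter, 120 mm high, origin at the centre of its underside.
- hexkey: Bystander: T-handled hex key with teal handle, lying flat; 90 mm handle along its y, 120 mm shaft along its x.
- rack: Bystander: white tube rack 60 x 130 x 67 mm, origin at the centre of its underside.
- weight0: Balance weight (may be absent): steel foot 24 mm diameter x 5 mm, neck 10 mm diameter, brass ball 20 mm diameter with its centre 24 mm above the underside (34 mm high in all), 60 g. Origin at the centre of the foot's underside, z along the neck. Stands in the magazine's slot under the cover at the start; slides easily when its ball is pushed along the slot; several may be pushed as a row.
- weight1: Balance weight (may be absent): steel foot 24 mm diameter x 5 mm, neck 10 mm diameter, brass ball 20 mm diameter with its centre 24 mm above the underside (34 mm high in all), 60 g. Origin at the centre of the foot's underside, z along the neck. Stands in the magazine's slot under the cover at the start; slides easily when its ball is pushed along the slot; several may be pushed as a row.
- weight2: Balance weight (may be absent): steel foot 24 mm diameter x 5 mm, neck 10 mm diameter, brass ball 20 mm diameter with its centre 24 mm above the underside (34 mm high in all), 60 g. Origin at the centre of the foot's underside, z along the neck. Stands in the magazine's slot under the cover at the start; slides easily when its ball is pushed along the slot; several may be pushed as a row.
- weight3: Balance weight (may be absent): steel foot 24 mm diameter x 5 mm, neck 10 mm diameter, brass ball 20 mm diameter with its centre 24 mm above the underside (34 mm high in all), 60 g. Origin at the centre of the foot's underside, z along the neck. Stands in the magazine's slot under the cover at the start; slides easily when its ball is pushed along the slot; several may be pushed as a row.
There are look-alikes about, which are no part of the job. What is shaped like the cover but green is not meant.

How it is judged:
By the outcome, as a careful person would: the job done as asked, in the order asked, and still so for the second after the job is handed in, with the robot touching nothing.
Of weight0, weight1, weight2, weight3 only 2 to 4 are there at a start; the rules pass over those that are not, and their reading is None.
At some moment in a run one of bucket may be knocked a few centimetres aside while the robot is not near it.
It also fails if it takes over 210 s, if anything falls off the work surface, if the arm or the gripper's body presses on something with over 40 N, if the wrist force passes 120 N, or if a joint passes its speed limit or range.

## Robot

A 6-joint arm with a two-finger parallel gripper is mounted at the origin on the work surface. World frame = base frame: x ahead of the robot, y to its left, z up, the work surface at z = 0. Lengths are in mm, angles in rad, forces in N, time in s.
With the tool pointing down it reaches from about 350 to 775 mm from the base axis. Payload 7.3 kg.
Tool frame: the origin (TCP) lies at the very end of the fingers, on their centre line; the grasp point (between the pads) lies 19 mm behind it (bot.grip_point_offset is the distance from the TCP to the grasp point, in mm); z points along the fingers, y is the line along which they close (so a half turn about z gives the same grasp; the last joint's range is limited). The gripper opens to 92 mm and grips with 3 to 60 N. Pads are 19 mm wide; open, the fingers measure 130 mm over their backs; the gripper's body (75 mm by 190 mm) begins 47 mm behind the grasp point.
Start: joints at [1.074, 0.342, 1.524, -0, 1.275, -0.146], TCP at [180.402, 493.052, 226.741] pointing down, gripper open.
Joint ranges: [-2.53, 2.53], [-0.77, 2.02], [0.04, 2.7], [-1, 4.14], [0.28, 2.66], [-3.11, 3.11]. Speed limits (rad/s): [2.57, 2.57, 3.14, 3.14, 3.14, 3.14].

## Interface

Orientations are given as [roll, pitch, yaw] about the fixed x, y, z axes, in that order (R = Rz(yaw) Ry(pitch) Rx(roll)).
In Python, from plant import bot gives the robot as it stands. The module is installed in compiled form; this text tells all that it offers.
- The arm moves only by the shell command python3 -m jog 'ROWS' [OPENING]. ROWS is JSON, a list of rows, each a list of 6 numbers: the shift along the tool's x, y, z in mm, then the turn, a rotation vector about the tool's x, y, z in rad. In form: [[dx, dy, dz, rx, ry, rz], ...]. A call has 1 to 12 rows; each row shifts and turns the commanded pose from where the row before left it, along the tool's axes as they then stand; what a row does not reach is not made up. A row lasts 1/10 s, in which the tool goes at most 50 mm and 8.59 degrees, less where a joint would pass 70% of its speed; a pose out of reach is approached as far as the arm can. A call with a gripper value outside its range is refused whole. OPENING is the opening in per cent of the stroke, from 0 (shut) to 100 (fully open), set as the call begins (- or left out, the last holds). The fingers move at their own pace and stop on an object; the grip force is fixed at half the most. Time passes only in rows, so rows that do not move let the fingers close. It gives the time, the measured TCP pose, the force, the opening and the grip force at its end, in the units of the state.
- bot.get_obs(): the state, without advancing time (a new reading comes with each control period).
- bot.capture(name): name is "scene" or "top" or "wrist"; returns the picture (480x640x3 uint8, red, green, blue); there is no depth.
- bot.camera_model(name): a dict with "fx", "fy", "cx", "cy" (pixels), "position" and "orientation" of the camera in the world; the wrist camera has in their place "T_tool_cam" (4x4, takes a point from camera to tool coordinates, whose origin is the TCP and whose axes are the flange's). Camera axes: x right, y down, z forward; pixel columns grow to the right and rows downward; lengths in mm; the calibration is good to about 2 mm. A picture is of the moment at which its call begins: read the wrist's pose just before it. camera_model takes no time and is no camera call.
- bot.close_job(): hands the job in; it is judged then, once.
Trained networks look in the newest picture that a camera, given by its name, has taken for a name from the list of things; names that differ only in an ending like _2 or _b are one class to them, and where a whole thing is asked for, a point or a joint stands for the part that bears it (a point fixed in the world has none). Each returns a list of dicts, best first, with "p" (0 to 1); they miss things now and then, are a little off and sometimes report something else, mostly with a low value. They report only what shows in the picture. A call takes as long as a camera call. They do not tell look-alikes from the thing itself.
- bot.outline_of(target, camera): "mask" (480x640 bool, what is visible of it) and "pixel" ([column, row] in pixels, amid what is visible of it).
The state is a dict: "time": time; "joint_positions": joint angles; "dq": joint speeds; "tau": joint torques, N m; "tool_pos": TCP position; "tcp_rot": TCP orientation; "contact_force": force on the tool from outside, world axes, zero at the start; "moment": the same for the moment, N m; "grip_width": finger opening in mm; "finger_force": force on a finger pad.
Only numpy, scipy, OpenCV 4.12 (cv2) and the standard library are available. Lean on these libraries where they do the work, as an engineer would, in place of code of your own. Each camera call takes 0.05 s, during which the arm holds its last target. There are 200 camera calls.

## Working session

There is one attempt and no reset: what is moved stays moved. The work goes in short steps, Python scripts to look and compute and a shell command to move; the robot and the scene stay as the last step left them, time stands still between calls to the robot, and variables do not carry over. Pictures are saved under pics/ and viewed, at most 14 in all, crops included, and the job is handed in when it is done.

```bash
mkdir -p pics; ls; python3 - <<'E'
from plant import bot
import cv2,numpy as np
o=bot.get_obs();print({k:np.round(v,3).tolist() for k,v in o.items()})
a=bot.capture("scene");b=bot.capture("top")
cv2.imwrite("pics/scene0.png",a[:,:,::-1]);cv2.imwrite("pics/top0.png",b[:,:,::-1])
for n in("scene","top","wrist"):print(n,bot.camera_model(n))
for n in("magazine","cover","mat","bucket","centrifuge","reagent","hexkey","rack","weight0","door"):
  for c in("scene","top"):
    print(n,c,[(np.round(d["pixel"]).tolist(),round(d["p"],2),int(d["mask"].sum())) for d in bot.outline_of(n,c)][:4])
E
```

```text
pics
{'time': 0.0, 'joint_positions': [1.074, 0.343, 1.525, -0.0, 1.275, -0.146], 'dq': [0.002, -0.001, 0.0, -0.001, 0.001, -0.001], 'tau': [0.001, -43.124, -24.422, 0.072, 0.056, -0.0], 'tool_pos': [180.194, 492.678, 226.072], 'tcp_rot': [-3.14, -0.0, 2.791], 'contact_force': [-0.317, -0.359, 0.755], 'moment': [0.02, -0.001, 0.008], 'finger_force': 0.0, 'grip_width': 92.103}
scene {'fx': 582.0705844505462, 'fy': 582.0705844505462, 'cx': 315.230500392282, 'cy': 253.8536518818973, 'position': array([1747.2373687 ,  180.67314013,  917.10648692]), 'orientation': array([-2.17949367,  0.01611205,  1.74657045])}
top {'fx': 450.02100207691126, 'fy': 450.02100207691126, 'cx': 319.75280970615734, 'cy': 242.4348016741237, 'position': array([ 558.09396153,  -48.53503019, 1171.46442008]), 'orientation': array([-3.11830217, -0.01341887, -1.59740107])}
wrist {'fx': 341.7511882430815, 'fy': 341.7511882430815, 'cx': 311.94807374096814, 'cy': 241.54498577083618, 'T_tool_cam': array([[ 9.99357138e-04, -9.61330377e-01, -2.75395909e-01,
         7.44576077e+01],
       [ 9.99999499e-01,  9.75720075e-04,
[... 725 characters left out ...]
t top [([319.0, 279.0], 0.6, 960)]
centrifuge scene [([460.0, 246.0], 0.95, 15344)]
centrifuge top [([171.0, 276.0], 0.81, 14418), ([390.0, 292.0], 0.35, 153), ([380.0, 285.0], 0.15, 1264)]
reagent scene [([325.0, 321.0], 0.95, 915), ([459.0, 242.0], 0.61, 15463)]
reagent top [([289.0, 167.0], 0.9, 406)]
hexkey scene [([213.0, 302.0], 0.97, 377)]
hexkey top [([397.0, 196.0], 0.88, 320)]
rack scene [([378.0, 321.0], 0.79, 1960), ([250.0, 229.0], 0.69, 106)]
rack top [([239.0, 170.0], 0.59, 1240), ([392.0, 292.0], 0.3, 145)]
weight0 scene []
weight0 top [([317.0, 217.0], 0.65, 4370), ([400.0, 287.0], 0.49, 2424)]
door scene [([485.0, 195.0], 0.79, 5285)]
door top [([127.0, 299.0], 0.65, 3737)]
```

View pics/scene0.png

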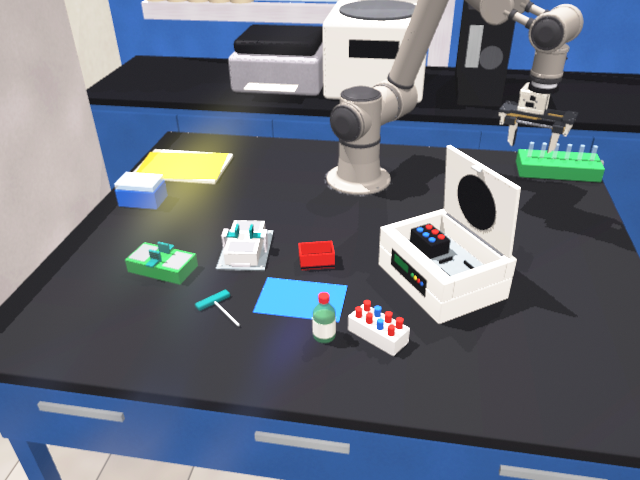

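View pics/top0.png

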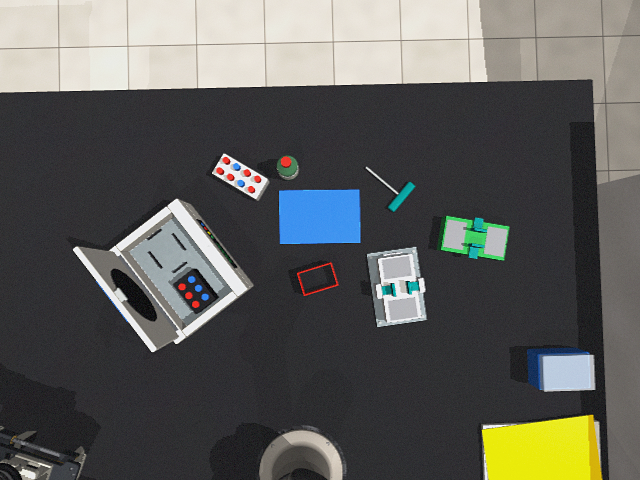

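The top view shows the clipped white cover/magazine at about (398,287), the mat at (320,216), the bucket at (318,279) and the centrifuge at (171,275). The green look-alike is at (475,240). Next: helpers and poses.

```bash
cat > h.py <<'E'
from plant import bot
import cv2,numpy as np
from scipy.spatial.transform import Rotation as Ro
def cam(name,o=None):
    m=bot.camera_model(name);K=np.array([[m["fx"],0,m["cx"]],[0,m["fy"],m["cy"]],[0,0,1]])
    if name=="wrist":
        o=o or bot.get_obs();T=np.eye(4);T[:3,:3]=Ro.from_euler("xyz",o["tcp_rot"]).as_matrix();T[:3,3]=o["tool_pos"]
        T=T@m["T_tool_cam"];return K,T[:3,:3],T[:3,3]
    return K,Ro.from_euler("xyz",m["orientation"]).as_matrix(),np.array(m["position"])
def unproj(px,z,c):
    K,R,t=c;px=np.atleast_2d(np.array(px,float))
    d=(R@np.linalg.inv(K)@np.c_[px,np.ones(len(px))].T).T
    return t+d*((z-t[2])/d[:,2])[:,None]
def proj(P,c):
    K,R,t=c;q=(K@R.T@(np.atleast_2d(P)-t).T).T;return q[:,:2]/q[:,2:]
def rect(px,z,c):
    "min area rect in world of pixels at height z: centre, size, angle of long side"
    P=unproj(px,z,c)[:,:2].astype(np.float32);(x,y),(w,h),a=cv2.minAreaRect(P)
    if w<h:w,h,a=h,w,a+90
    return np.round([x,y,w,h],1),round(np.radians((a+90)%180-90),3)
def hsvmask(im,lo,hi):return cv2.inRange(cv2.cvtColor(im,cv2.COLOR_RGB2HSV),lo,hi)
def blob(m,near,r=80):
    n,l,s,ce=cv2.connectedComponentsWithStats(m);best=[i for i in range(1,n) if s[i,4]>15 and np.hypot(*(ce[i]-near))<r]
    i=max(best,key=lambda i:s[i,4]);ys,xs=np.nonzero(l==i);return np.c_[xs,ys]
E
python3 - <<'E'
from h import *
im=cv2.imread("pics/top0.png")[:,:,::-1].copy();c=cam("top")
print("mat",rect(blob(hsvmask(im,(95,120,100),(120,255,255)),(320,216),30),3,c))
print("bucket",rect(blob(hsvmask(im,(0,150,80),(8,255,255))|hsvmask(im,(172,150,80),(180,255,255)),(318,279),20),46,c))
te=hsvmask(im,(82,120,60),(95,255,255))
for p in((388,290),(414,287)):
  b=blob(te,p,8);print("tab",b.mean(0),len(b),unproj(b.mean(0),76,c).round(1))
print(unproj([[367,255],[416,248],[427,319],[376,326]],6,c).round(1))
print("cf z120",unproj([[178,200],[252,287],[180,342],[117,247]],120,c).round(1))
cr=im[235:335,355:440];cr2=im[190:360,70:260]
a=cv2.resize(cr,None,fx=4.5,fy=4.5,interpolation=2);b=cv2.resize(cr2,None,fx=2.2,fy=2.2*450/374,interpolation=2)
b=cv2.resize(cr2,(415,450),interpolation=2)
cv2.imwrite("pics/z0.png",np.hstack([a,b])[:,:,::-1])
E
```

```text
mat (array([653.7, -66.3, 210.8, 140.7]), np.float64(1.546))
bucket (array([494. , -55.5,  92.2,  62.1]), np.float64(-1.298))
tab [388.61261261 289.84684685] 111 [[ 463.4 -228.4   76. ]]
tab [412.82857143 286.24761905] 105 [[ 470.5 -287.8   76. ]]
[[ 549.  -186.5    6. ]
 [ 563.8 -314.4    6. ]
 [ 379.3 -337.2    6. ]
 [ 365.1 -204.4    6. ]]
cf z120 [[689.9 264.6 120. ]
 [482.6  97.1 120. ]
 [360.2 266.4 120. ]
 [584.  407.8 120. ]]
```

View pics/z0.png

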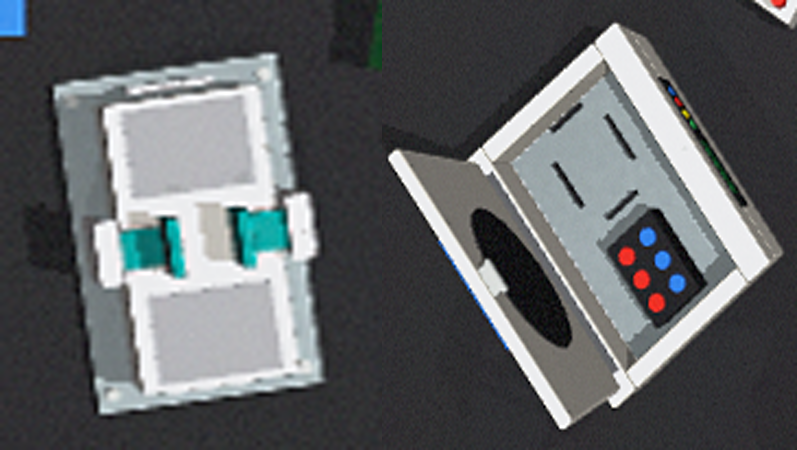

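```bash
python3 -m jog '[[0,0,-17,0,0,0.14],[0,0,-17,0,0,0.14],[0,0,-17,0,0,0.14],[0,0,-17,0,0,0.14],[0,0,-17,0,0,0.14],[0,0,-17,0,0,0.14],[0,0,-17,0,0,0.14],[0,0,-17,0,0,0.14],[0,0,-17,0,0,0.14],[0,0,-17,0,0,0.14],[0,0,-17,0,0,0.14],[0,0,-17,0,0,0.14]]' 72
python3 -m jog '[[-23.5,33.9,0,0,0,0],[-23.5,33.9,0,0,0,0],[-23.5,33.9,0,0,0,0],[-23.5,33.9,0,0,0,0],[-23.5,33.9,0,0,0,0],[-23.5,33.9,0,0,0,0],[-23.5,33.9,0,0,0,0],[-23.5,33.9,0,0,0,0],[-23.5,33.9,0,0,0,0],[-23.5,33.9,0,0,0,0],[-23.5,33.9,0,0,0,0],[-23.5,33.9,0,0,0,0]]'
python3 -m jog '[[-33,22.9,0,0,0,0],[-33,22.9,0,0,0,0],[-33,22.9,0,0,0,0],[-33,22.9,0,0,0,0],[-33,22.9,0,0,0,0],[-33,22.9,0,0,0,0],[-33,22.9,0,0,0,0],[-33,22.9,0,0,0,0]]'
python3 -m jog '[[0,0,28,0,0,0.1245],[0,0,28,0,0,0.1245],[0,0,28,0,0,0.1245],[0,0,28,0,0,0.1245],[0,0,28,0,0,0.1245],[0,0,28,0,0,0.1245],[0,0,28,0,0,0.1245],[0,0,28,0,0,0.1245],[0,0,0,0,0,0],[0,0,0,0,0,0]]'
```

```text
time: 2.3
tool_pos: [180.3, 492.9, 431.5]
tcp_rot: [3.142, -0.0, 1.105]
contact_force: [-0.6, 0.2, 0.4]
grip_width: 65.9
finger_force: 0.0
time: 3.5
tool_pos: [420.1, 58.1, 430.9]
tcp_rot: [3.141, -0.0, 1.111]
contact_force: [0.6, 1.2, 0.2]
grip_width: 66.4
finger_force: 0.0
time: 4.3
tool_pos: [466.6, -259.8, 430.8]
tcp_rot: [3.141, -0.0, 1.111]
contact_force: [0.8, 0.2, -0.2]
grip_width: 65.9
finger_force: 0.0
time: 5.3
tool_pos: [466.9, -258.3, 207.3]
tcp_rot: [-3.141, -0.0, 0.118]
contact_force: [0.6, 0.5, 0.9]
grip_width: 66.4
finger_force: 0.0
```

```bash
cat > tabs.py <<'E'
from h import *
import sys
o=bot.get_obs();c=cam("wrist",o);im=bot.capture("wrist");cv2.imwrite("pics/%s.png"%sys.argv[1],im[:,:,::-1])
te=hsvmask(im,(82,120,40),(97,255,255));n,l,s,ce=cv2.connectedComponentsWithStats(te)
for i in range(1,n):
  if s[i,4]>60:
    ys,xs=np.nonzero(l==i);print(ce[i].round(1),s[i],rect(np.c_[xs,ys],76,c))
E
python3 tabs.py w1
```

```text
[337.    3.9] [326   0  24  12 171] (array([ 640. , -255.8,   16.9,    7. ]), np.float64(-1.452))
[572.6  83.3] [ 543   54   59   53 1695] (array([ 610.2, -449.4,   44.9,   33.2]), np.float64(1.374))
[537.6 153.6] [ 512  132   65   49 1373] (array([ 552.3, -437.9,   44.5,   37.5]), np.float64(1.375))
[272.1 227.5] [265 217  22  22 312] (array([ 467.1, -225.3,   18.8,   18.4]), np.float64(0.119))
[292.1 232.7] [288 217   8  34 226] (array([ 463.3, -240. ,   29.9,    6. ]), np.float64(0.106))
[346.6 229.3] [333 217  31  34 716] (array([ 469.1, -289. ,   29.8,   26. ]), np.float64(0.119))
```

View pics/w1.png

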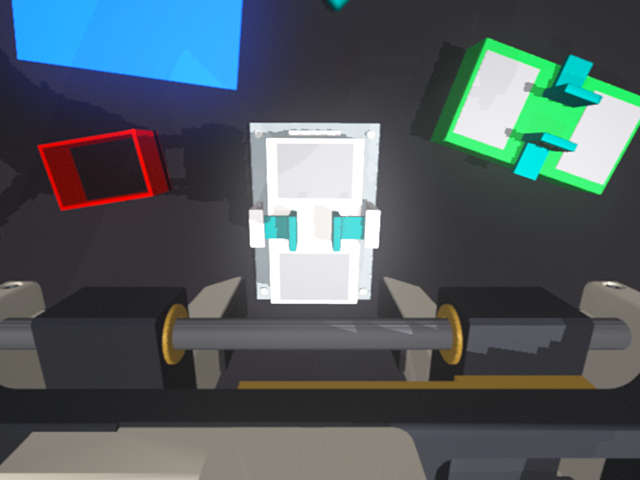

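```bash
python3 -m jog '[[-1.6,1.7,0,0,0,0],[0,0,20,0,0,0],[0,0,20,0,0,0],[0,0,20,0,0,0],[0,0,20,0,0,0],[0,0,20,0,0,0],[0,0,20,0,0,0],[0,0,15,0,0,0],[0,0,10,0,0,0],[0,0,0,0,0,0]]' 72
python3 -m jog '[[0,0,0,0,0,0],[0,0,0,0,0,0],[0,0,0,0,0,0],[0,0,0,0,0,0],[0,0,0,0,0,0],[0,0,0,0,0,0],[0,0,0,0,0,0],[0,0,0,0,0,0],[0,0,0,0,0,0],[0,0,0,0,0,0]]' 0
```

```text
time: 6.35
tool_pos: [465.2, -260.0, 61.4]
tcp_rot: [-3.141, 0.001, 0.115]
contact_force: [-0.6, -0.5, -0.5]
grip_width: 65.9
finger_force: 0.0
time: 7.35
tool_pos: [465.9, -260.4, 63.0]
tcp_rot: [3.14, -0.002, 0.115]
contact_force: [-1.4, 0.7, 10.2]
grip_width: 25.9
finger_force: 30.1
```

```bash
python3 -m jog '[[0,0,-4,0,0,0],[0,0,-4,0,0,0],[0,0,-4,0,0,0],[0,0,-4,0,0,0],[0,0,-4,0,0,0],[0,0,0,0,0,0],[0,0,0,0,0,0]]'; python3 tabs.py w2
```

```text
time: 8.05
tool_pos: [465.3, -260.0, 81.7]
tcp_rot: [-3.142, -0.0, 0.115]
contact_force: [0.4, -0.0, -2.1]
grip_width: 25.8
finger_force: 30.0
[636.2 180.8] [631 171   9  18  98] (array([ 539.9, -405.1,    8.3,    3.7]), np.float64(0.372))
[251.5 276.3] [231 269  51  18 674] (array([ 469.8, -229.9,   25.7,    9.4]), np.float64(-1.455))
[372.4 276.5] [344 269  50  18 637] (array([ 476.5, -287.1,   25.2,    9.4]), np.float64(-1.455))
[288.8 296.3] [281 278  15  40 460] (array([ 460.4, -247.2,   22.4,    6.9]), np.float64(0.134))
[334.9 296.4] [328 278  16  40 481] (array([ 463.2, -271.9,   22.5,    7.3]), np.float64(0.085))
```

View pics/w2.png

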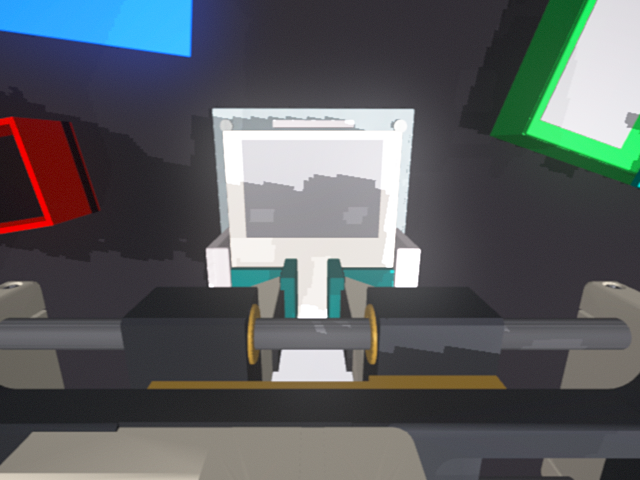

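```bash
python3 -m jog '[[0,0,-12,0,0,0],[0,0,-12,0,0,0],[0,0,-12,0,0,0],[0,0,-12,0,0,0],[0,0,-12,0,0,0],[0,0,-12,0,0,0],[0,0,-12,0,0,0],[0,0,-12,0,0,0],[0,0,0,0,0,0]]'
python3 -m jog '[[10,-9,0,0,0,0],[20,-16,0,0,0,0],[23.3,-19,0,0,0,0],[23.3,-19,0,0,0,0],[23.3,-19,0,0,0,0],[23.3,-19,0,0,0,0],[23.3,-19,0,0,0,0],[23.3,-19,0,0,0,0],[20,-16,0,0,0,0],[12,-9.8,0,0,0,0],[7.6,-6,0,0,0,0]]'
python3 -m jog '[[0,0,0,0,0,-0.131],[0,0,0,0,0,-0.13],[0,0,0,0,0,-0.13],[0,0,0,0,0,-0.13],[0,0,0,0,0,-0.13],[0,0,0,0,0,-0.13],[0,0,0,0,0,-0.13],[0,0,0,0,0,-0.13],[0,0,0,0,0,-0.13],[0,0,0,0,0,-0.13],[0,0,0,0,0,-0.13],[0,0,0,0,0,0]]'
python3 - <<'E'
from h import *
im=bot.capture("top");c=cam("top");cv2.imwrite("pics/top1.png",im[:,:,::-1])
cv2.imwrite("pics/z1.png",cv2.resize(im[140:340,250:460],None,fx=2.8,fy=2.8,interpolation=2)[:,:,::-1])
cv2.imwrite("pics/w3.png",bot.capture("wrist")[:,:,::-1])
E
```

```text
time: 9.0
tool_pos: [466.1, -260.6, 179.7]
tcp_rot: [3.139, -0.003, 0.115]
contact_force: [0.4, -1.0, -1.7]
grip_width: 25.9
finger_force: 30.0
time: 10.1
tool_pos: [654.2, -64.0, 176.2]
tcp_rot: [-3.14, 0.002, 0.117]
contact_force: [0.3, -0.8, -2.0]
grip_width: 26.1
finger_force: 30.0
time: 11.3
tool_pos: [653.4, -66.1, 177.0]
tcp_rot: [-3.14, -0.0, 1.547]
contact_force: [-0.0, 0.8, -1.6]
grip_width: 25.8
finger_force: 30.0
```

View pics/z1.png

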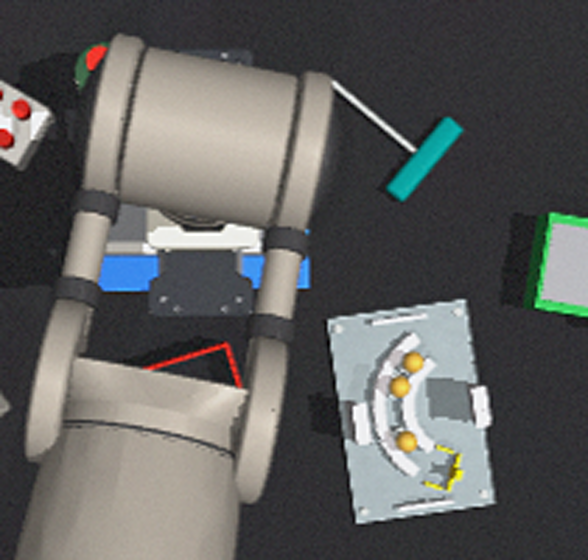

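```bash
python3 -m jog '[[0,0,15,0,0,0],[0,0,20,0,0,0],[0,0,20,0,0,0],[0,0,20,0,0,0],[0,0,15,0,0,0],[0,0,10,0,0,0],[0,0,8,0,0,0],[0,0,2,0,0,0],[0,0,2,0,0,0],[0,0,2,0,0,0],[0,0,0,0,0,0]]'
python3 -m jog '[[0,0,1,0,0,0],[0,0,1,0,0,0],[0,0,0,0,0,0]]'
```

```text
time: 12.5
tool_pos: [653.9, -66.4, 64.0]
tcp_rot: [3.141, 0.0, 1.546]
contact_force: [-0.1, -0.1, -2.4]
grip_width: 26.0
finger_force: 30.0
time: 12.8
tool_pos: [653.7, -66.3, 61.7]
tcp_rot: [-3.142, -0.0, 1.546]
contact_force: [-0.7, 0.5, -1.3]
grip_width: 25.8
finger_force: 30.0
```

```bash
python3 -m jog '[[0,0,1,0,0,0],[0,0,0,0,0,0]]'
python3 -m jog '[[0,0,1,0,0,0],[0,0,0,0,0,0]]'
python3 -m jog '[[0,0,1,0,0,0],[0,0,0,0,0,0]]'
```

```text
time: 13.0
tool_pos: [653.7, -66.3, 60.6]
tcp_rot: [-3.141, -0.0, 1.546]
contact_force: [-0.6, 0.3, -2.7]
grip_width: 25.7
finger_force: 30.0
time: 13.2
tool_pos: [653.9, -66.3, 60.1]
tcp_rot: [3.141, 0.0, 1.546]
contact_force: [-2.0, -0.7, 1.5]
grip_width: 26.0
finger_force: 30.0
time: 13.4
tool_pos: [653.9, -66.4, 60.1]
tcp_rot: [3.141, 0.0, 1.546]
contact_force: [-3.1, -0.0, 7.9]
grip_width: 26.0
finger_force: 30.1
```

```bash
python3 -m jog '[[0,0,0,0,0,0],[0,0,0,0,0,0],[0,0,0,0,0,0],[0,0,0,0,0,0],[0,0,0,0,0,0],[0,0,-10,0,0,0],[0,0,-20,0,0,0],[0,0,-30,0,0,0],[0,0,-30,0,0,0],[0,0,-30,0,0,0]]' 72
python3 -m jog '[[-22.1,-21.6,0,0,0,0],[-22.1,-21.6,0,0,0,0],[-22.1,-21.6,0,0,0,0],[-22.1,-21.6,0,0,0,0],[-22.1,-21.6,0,0,0,0],[-22.1,-21.6,0,0,0,0],[-22.1,-21.6,0,0,0,0],[-22.1,-21.6,0,0,0,0],[-22.1,-21.6,0,0,0,0],[0,0,0,0,0,0],[0,0,0,0,0,0]]'
cat > mag.py <<'E'
from h import *
import sys
def fit(im,c,T=None):
    br=hsvmask(im,(8,110,90),(24,255,255));ye=hsvmask(im,(25,120,90),(34,255,255));r=[]
    for nm,m,z in(("ball",br,30),("yel",ye,16)):
        n,l,s,ce=cv2.connectedComponentsWithStats(m)
        for i in range(1,n):
            if s[i,4]>25:r.append((nm,ce[i].round(1),s[i].tolist(),unproj(ce[i],z,c)[0].round(1)))
    return r
if __name__=="__main__":
    o=bot.get_obs();c=cam("wrist",o);im=bot.capture("wrist");cv2.imwrite("pics/%s.png"%sys.argv[1],im[:,:,::-1])
    for r in fit(im,c):print(*r)
E
python3 mag.py w4;python3 - <<'E'
from h import *
im=bot.capture("top");c=cam("top");cv2.imwrite("pics/top2.png",im[:,:,::-1])
m=hsvmask(im,(95,120,100),(120,255,255))
for d in bot.outline_of("cover","top"):print(d["pixel"],d["p"])
E
```

```text
time: 14.4
tool_pos: [653.7, -66.3, 180.4]
tcp_rot: [3.141, -0.0, 1.546]
contact_force: [-0.1, 0.5, -0.1]
grip_width: 66.3
finger_force: 0.0
time: 15.5
tool_pos: [454.4, -260.7, 179.3]
tcp_rot: [3.141, 0.0, 1.544]
contact_force: [0.8, -0.4, 0.0]
grip_width: 66.0
finger_force: 0.0
ball [350.2 208. ] [341, 202, 20, 18, 132] [ 490.  -242.9   30. ]
ball [296.4 214.8] [286, 208, 20, 20, 134] [ 440.8 -248.    30. ]
ball [373.2 220.8] [364, 215, 21, 18, 135] [ 511.3 -255.5   30. ]
ball [267.7 258.2] [252, 252, 33, 13, 124] [ 412.  -289.2   30. ]
ball [171.5 334.2] [162, 304, 25, 60, 781] [ 309.4 -367.8   30. ]
ball [452.5 334.3] [438, 304, 25, 60, 764] [ 594.6 -375.6   30. ]
ball [437.3 383.1] [238, 375, 358, 14, 3567] [ 583.6 -433.8   30. ]
yel [350.7 213.2] [344, 206, 15, 15, 164] [ 492.1 -250.6   16. ]
yel [294.9 219.6] [288, 213, 15, 15, 164] [ 438.4 -255.5   16. ]
yel [374.8 226.7] [367, 220, 16, 14, 165] [ 515.4 -264.5   16. ]
yel [254.4 241.4] [252, 234, 6, 16, 47] [ 398.  -276.2   16. ]
yel [288.2 251.5] [285, 244, 7, 16, 42] [ 430.6 -287.5   16. ]
yel [256.5 256.5] [251, 254, 12, 7, 42] [ 399.  -291.8   16. ]
yel [277.1 262.7] [271, 260, 14, 6, 47] [ 419.  -298.8   16. ]
yel [264.8 265.8] [260, 262, 11, 8, 61] [ 406.5 -301.8   16. ]
[320.6, 216.5] 0.83
[472.4, 238.7] 0.68
```

View pics/w4.png

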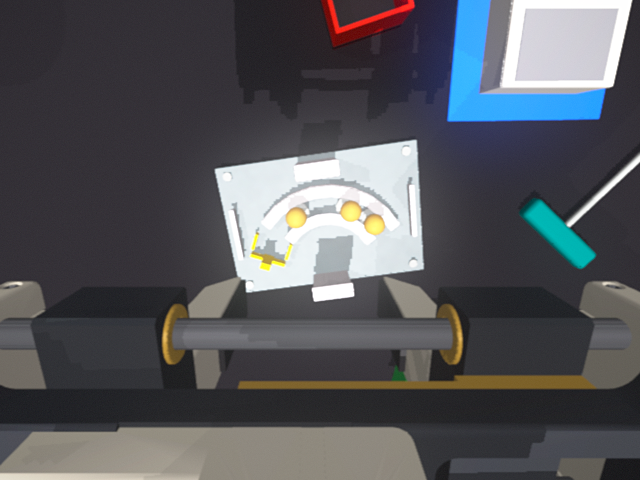

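```bash
cat > mag.py <<'E'
from h import *
import sys
def balls(im,c,zmin=60,box=(200,130,460,300)):
    m=hsvmask(im,(8,110,90),(34,255,255));n,l,s,ce=cv2.connectedComponentsWithStats(m);out=[]
    for i in range(1,n):
        x,y=ce[i]
        if s[i,4]>150 and abs(s[i,2]/s[i,3]-1)<.4 and box[0]<x<box[2] and box[1]<y<box[3]:out.append((ce[i].round(1),s[i,2:5],unproj(ce[i],30,c)[0]))
    return out
E
python3 - <<'E'
from mag import *
from scipy.optimize import least_squares
im=cv2.imread("pics/w4.png")[:,:,::-1].copy();c=cam("wrist")
B=balls(im,c)
for b in B:print(b[0],b[1],b[2].round(1))
g=cv2.cvtColor(im,cv2.COLOR_RGB2GRAY)
cp=cv2.cornerSubPix(g,np.float32([[[216,169]],[[416,140]],[[424,268]],[[242,291]]]),(4,4),(-1,-1),(3,30,.01)).reshape(-1,2)
P=unproj(cp,6,c);print(cp.round(1),P.round(1),np.linalg.norm(P-np.roll(P,1,0),axis=1))
L=np.array([[-96,65],[96,65],[96,-65],[-96,-65]],float)
f=lambda v:(np.c_[np.cos(v[2])*L[:,0]-np.sin(v[2])*L[:,1]+v[0],np.sin(v[2])*L[:,0]+np.cos(v[2])*L[:,1]+v[1]]-P[:,:2]).ravel()
s=least_squares(f,[465,-260,.115]);x,y,a=s.x;print("mag",s.x.round(3),s.fun.round(1))
R=np.array([[np.cos(a),-np.sin(a)],[np.sin(a),np.cos(a)]])
bl=[(R.T@(b[2][:2]-[x,y])) for b in B if len(B)]
s2=least_squares(lambda v:[np.hypot(*(q-v))-60 for q in bl],[0,-27]);print("centre local",s2.x,s2.fun)
print([ (q.round(1),np.arctan2(q[1]-s2.x[1],q[0]-s2.x[0]).round(3)) for q in bl])
for ctr in (s2.x,):
  bay=ctr+60*np.array([np.cos(2.69),np.sin(2.69)]);print("bay local",bay,"world",R@bay+[x,y],"centre w",R@ctr+[x,y])
  print("bay px",proj(np.r_[R@bay+[x,y],6],c))
# same from top view for balls
E
```

```text
[350.5 211. ] [ 20  19 307] [ 490.8 -244.5   30. ]
[295.6 217.6] [ 20  20 307] [ 440.6 -249.5   30. ]
[374.1 224.3] [ 21  20 308] [ 512.7 -257.4   30. ]
[[214.3 168.6]
 [416.1 139.3]
 [423.2 268.6]
 [245.7 291.8]] [[ 363.8 -205.3    6. ]
 [ 553.9 -183.     6. ]
 [ 569.  -311.2    6. ]
 [ 384.  -332.9    6. ]] [129.2047134  191.40890504 129.10410531 186.29054528]
mag [ 4.67707e+02 -2.58126e+02  1.23000e-01] [ 0.6 -0.1  1.1  1.2  1.9  0.4 -3.6 -1.5]
centre local [ -1.7112307  -43.07330607] [-0.18520865  0.07957071  0.1470466 ]
[(array([24.6, 10.6]), np.float64(1.115)), (array([-25.9,  11.9]), np.float64(1.985)), (array([44.7, -4.8]), np.float64(0.689))]
bay local [-55.69642337 -16.88936114] world [ 414.50587405 -281.72743438] centre w [ 471.29797996 -301.08348526]
bay px [[272.01280534 244.53729921]]
```

```bash
python3 -m jog '[[10.8,-14.1,0,0,0,0],[0,0,12,0,0,0.127],[0,0,12,0,0,0.127],[0,0,12,0,0,0.127],[0,0,12,0,0,0.127],[0,0,12,0,0,0.127],[0,0,12,0,0,0.127],[0,0,12,0,0,0.127],[0,0,12,0,0,0.127],[0,0,0,0,0,0]]' 43
python3 -m jog '[[0,0,15,0,0,0],[0,0,15,0,0,0],[0,0,15,0,0,0],[0,0,10,0,0,0],[0,0,5,0,0,0],[0,0,2,0,0,0],[0,0,0,0,0,0]]'
python3 -m jog '[[0,0,0,0,0,0],[0,0,0,0,0,0],[0,0,0,0,0,0],[0,0,0,0,0,0],[0,0,0,0,0,0],[0,0,0,0,0,0]]' 0
```

```text
time: 16.65
tool_pos: [440.4, -247.8, 81.3]
tcp_rot: [-3.139, 0.001, 0.53]
contact_force: [0.5, -0.6, 0.3]
grip_width: 39.4
finger_force: 0.0
time: 17.35
tool_pos: [440.9, -249.2, 21.0]
tcp_rot: [3.141, -0.0, 0.531]
contact_force: [0.1, -0.7, 0.7]
grip_width: 39.3
finger_force: 0.0
time: 17.95
tool_pos: [440.8, -249.3, 21.0]
tcp_rot: [3.141, -0.0, 0.53]
contact_force: [-0.4, -0.4, 3.8]
grip_width: 17.8
finger_force: 30.0
```

```bash
python3 -m jog '[[-6,0.3,0,0,0,-0.1],[-6,0.3,0,0,0,-0.1],[-6,0.3,0,0,0,-0.1],[-6,0.3,0,0,0,-0.1],[0,0,0,0,0,0]]'
python3 -m jog '[[-6,0.3,0,0,0,-0.1],[-6,0.3,0,0,0,-0.1],[-6,0.3,0,0,0,-0.1],[0,0,0,0,0,0],[0,0,0,0,0,0]]'
```

```text
time: 18.45
tool_pos: [422.7, -265.7, 21.0]
tcp_rot: [3.141, 0.0, 0.93]
contact_force: [-0.8, -0.3, 4.1]
grip_width: 18.1
finger_force: 30.0
time: 18.95
tool_pos: [414.7, -281.1, 21.0]
tcp_rot: [3.141, 0.0, 1.226]
contact_force: [-0.5, -1.0, 5.3]
grip_width: 17.6
finger_force: 30.0
```

```bash
python3 -m jog '[[0,0,-3,0,0,0],[0,0,-3,0,0,0],[0,0,-3,0,0,0],[0,0,-5,0,0,0],[0,0,-10,0,0,0],[0,0,-20,0,0,0],[0,0,-30,0,0,0],[0,0,-30,0,0,0],[0,0,-30,0,0,0],[0,0,0,0,0,0]]'
python3 - <<'E'
from h import *
im=bot.capture("top");c=cam("top");cv2.imwrite("pics/top3.png",im[:,:,::-1])
a=cv2.resize(im[235:335,355:440],None,fx=4.5,fy=4.5,interpolation=2)
w=bot.capture("wrist");cv2.imwrite("pics/w5.png",w[:,:,::-1])
b=cv2.resize(w,(400,300));b=cv2.copyMakeBorder(b,0,150,0,0,0)
cv2.imwrite("pics/z2.png",np.hstack([a,b])[:,:,::-1])
m=hsvmask(im,(0,150,80),(8,255,255))|hsvmask(im,(172,150,80),(180,255,255))
print("bucket",rect(blob(m,(318,279),50),46,c))
E
```

```text
time: 19.95
tool_pos: [416.1, -282.4, 159.3]
tcp_rot: [3.134, 0.003, 1.23]
contact_force: [-0.3, 0.1, -0.6]
grip_width: 18.2
finger_force: 30.0
bucket (array([494. , -55.5,  92.1,  62.2]), np.float64(-1.299))
```

View pics/z2.png

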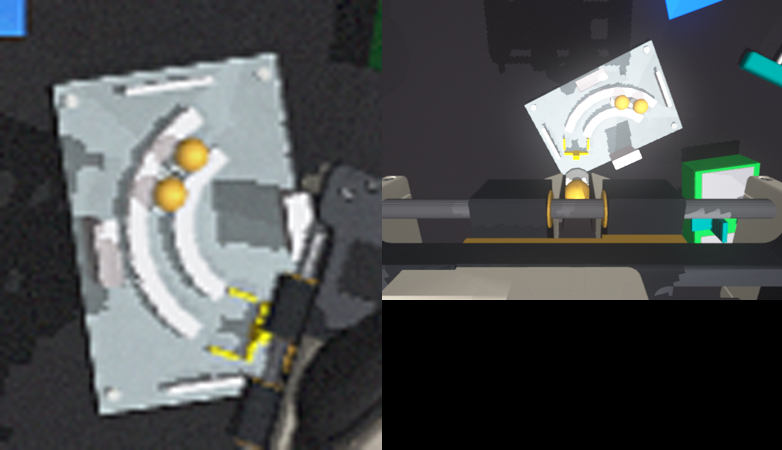

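```bash
python3 -m jog '[[15,1,0,0,0,0],[29,2,0,0,0,0],[29,2,0,0,0,0],[29,2,0,0,0,0],[29,2,0,0,0,0],[29,2,0,0,0,0],[29,2.2,0,0,0,0],[18.3,1.5,0,0,0,0],[10,0.7,0,0,0,0]]'
python3 -m jog '[[0,0,15,0,0,-0.123],[0,0,15,0,0,-0.123],[0,0,15,0,0,-0.123],[0,0,15,0,0,-0.123],[0,0,15,0,0,-0.121],[0,0,0,0,0,0],[0,0,0,0,0,0]]'
python3 - <<'E'
from h import *
w=bot.capture("wrist");cv2.imwrite("pics/w6.png",w[:,:,::-1]);c=cam("wrist")
m=hsvmask(w,(0,150,60),(8,255,255))|hsvmask(w,(172,150,60),(180,255,255))
ys,xs=np.nonzero(m);print(rect(np.c_[xs,ys],46,c),len(xs))
E
```

```text
time: 20.95
tool_pos: [501.1, -78.7, 153.4]
tcp_rot: [-3.139, -0.0, 1.232]
contact_force: [0.1, 0.2, -0.8]
grip_width: 18.1
finger_force: 30.0
time: 21.65
tool_pos: [501.1, -81.1, 79.4]
tcp_rot: [-3.14, -0.001, 1.839]
contact_force: [0.1, 0.2, 0.7]
grip_width: 17.8
finger_force: 30.0
(array([492.6, -49.7,  79.8,  61.7]), np.float64(-1.298)) 4675
```

View pics/w6.png

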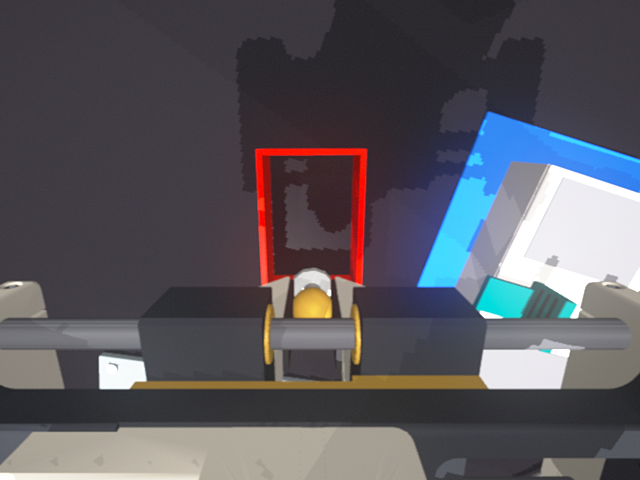

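```bash
python3 -m jog '[[0,0,10,0,0,0],[0,0,10,0,0,0],[0,0,8,0,0,0],[0,0,2,0,0,0],[0,0,0,0,0,0],[0,0,0,0,0,0]]'
python3 -m jog '[[0,0,0,0,0,0],[0,0,0,0,0,0],[0,0,0,0,0,0],[0,0,0,0,0,0],[0,0,0,0,0,0]]' 43
python3 -m jog '[[0,0,-20,0,0,0],[0,0,-30,0,0,0],[0,0,-30,0,0,0],[0,0,-20,0,0,0],[0,0,0,0,0,0]]'
python3 - <<'E'
from h import *
w=bot.capture("wrist");cv2.imwrite("pics/w7.png",w[:,:,::-1])
print([ (d["pixel"],d["p"]) for d in bot.outline_of("weight0","wrist")][:4])
m=hsvmask(w,(8,110,60),(34,255,255));n,l,s,ce=cv2.connectedComponentsWithStats(m)
print([(ce[i].round(),s[i].tolist()) for i in range(1,n) if s[i,4]>60])
E
```

```text
time: 22.3
tool_pos: [501.7, -81.3, 49.8]
tcp_rot: [3.141, 0.0, 1.843]
contact_force: [0.1, 0.1, -0.4]
grip_width: 17.9
finger_force: 30.0
time: 22.8
tool_pos: [501.6, -81.3, 49.8]
tcp_rot: [3.141, 0.0, 1.843]
contact_force: [0.1, -0.1, 0.2]
grip_width: 39.4
finger_force: 0.0
time: 23.3
tool_pos: [503.2, -81.8, 152.6]
tcp_rot: [3.136, 0.003, 1.843]
contact_force: [0.2, -0.3, -0.5]
grip_width: 39.7
finger_force: 0.0
[([307.9, 234.3], 0.69)]
[(array([308., 235.]), [295, 223, 26, 24, 491]), (array([225., 335.]), [218, 304, 17, 61, 600]), (array([400., 342.]), [391, 309, 16, 56, 409]), (array([380., 383.]), [178, 375, 358, 14, 3394])]
```

```bash
python3 -m jog '[[-13,-2,0,0,0,0],[-28,-4,0,0,0,0],[-28,-4,0,0,0,0],[-28,-4,0,0,0,0],[-28,-4,0,0,0,0],[-28,-4,0,0,0,0],[-28,-4.5,0,0,0,0],[-18,-2.5,0,0,0,0],[-10.5,-1.5,0,0,0,0]]' 0
python3 -m jog '[[0,0,6,0,0,0.13],[0,0,6,0,0,0.13],[0,0,6,0,0,0.13],[0,0,6,0,0,0.13],[0,0,6,0,0,0.13],[0,0,6,0,0,0.13],[0,0,6,0,0,0.13],[0,0,6,0,0,0.13],[0,0,6,0,0,0.13],[0,0,6,0,0,0.13],[0,0,6,0,0,0.13],[0,0,0,0,0,0]]'
python3 - <<'E'
from mag import *
o=bot.get_obs();c=cam("wrist",o);w=bot.capture("wrist");cv2.imwrite("pics/w8.png",w[:,:,::-1])
for b in balls(w,c,box=(0,0,640,300)):print(b[0],b[1],b[2].round(1))
print(o["tool_pos"])
E
```

```text
time: 24.3
tool_pos: [527.6, -293.4, 148.0]
tcp_rot: [-3.14, -0.002, 1.841]
contact_force: [-0.6, 1.1, -0.3]
grip_width: 0.4
finger_force: 0.0
time: 25.5
tool_pos: [527.5, -290.7, 82.0]
tcp_rot: [-3.139, 0.002, 0.412]
contact_force: [0.4, 0.0, 0.7]
grip_width: 0.5
finger_force: 0.0
[257.9 264.9] [ 29  29 659] [ 511.5 -258.4   30. ]
[ 527.51450887 -290.70089413   81.97838457]
```

```bash
python3 -m jog '[[0,0,15,0,0,0],[0,0,15,0,0,0],[0,0,15,0,0,0],[0,0,10,0,0,0],[0,0,5,0,0,0],[0,0,0,0,0,0]]'
python3 -m jog '[[1.1,-5.7,0,0,0,-0.1],[1.1,-5.7,0,0,0,-0.1],[1.1,-5.7,0,0,0,-0.1],[1.1,-5.7,0,0,0,-0.1],[1.1,-5.7,0,0,0,-0.1],[1.1,-5.7,0,0,0,-0.1],[1.1,-5.7,0,0,0,-0.1],[1.1,-5.7,0,0,0,-0.1]]'
python3 -m jog '[[1.1,-5.7,0,0,0,-0.1],[1.1,-5.7,0,0,0,-0.1],[1.1,-5.7,0,0,0,-0.1],[1.1,-5.7,0,0,0,-0.1],[1.1,-5.7,0,0,0,-0.1],[1.1,-5.7,0,0,0,-0.1],[1.1,-5.7,0,0,0,-0.1],[0,0,0,0,0,0]]'
python3 - <<'E'
from h import *
im=bot.capture("top");c=cam("top");cv2.imwrite("pics/top4.png",im[:,:,::-1])
a=cv2.resize(im[235:335,355:440],None,fx=4.5,fy=4.5,interpolation=2)
b=cv2.resize(bot.capture("wrist"),(400,300));b=cv2.copyMakeBorder(b,0,150,0,0,0)
cv2.imwrite("pics/z3.png",np.hstack([a,b])[:,:,::-1])
E
```

```text
time: 26.15
tool_pos: [528.2, -291.1, 23.2]
tcp_rot: [-3.141, 0.0, 0.414]
contact_force: [-0.3, 0.3, 0.5]
grip_width: 0.3
finger_force: 0.0
time: 26.95
tool_pos: [504.5, -253.4, 24.7]
tcp_rot: [3.14, 0.0, 1.218]
contact_force: [1.2, -0.3, -0.6]
grip_width: 0.8
finger_force: 0.1
time: 27.75
tool_pos: [465.3, -243.7, 24.5]
tcp_rot: [3.141, 0.001, 1.914]
contact_force: [-0.7, 0.0, -0.5]
grip_width: 0.5
finger_force: 0.0
```

View pics/z3.png

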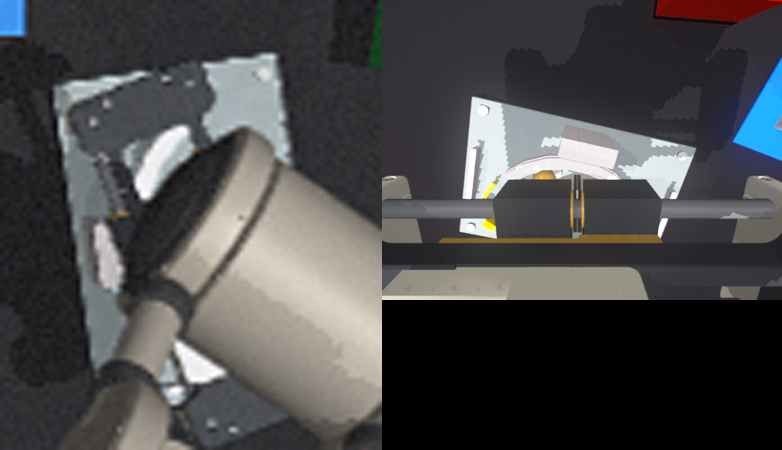

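```bash
python3 -m jog '[[1.1,-5.7,0,0,0,-0.1],[1.1,-5.7,0,0,0,-0.1],[0,0,0,0,0,0],[0,6,0,0,0,0],[0,0,-15,0,0,0],[0,0,-30,0,0,0],[0,0,-30,0,0,0],[0,0,-30,0,0,0],[0,0,-20,0,0,0],[0,0,0,0,0,0],[0,0,0,0,0,0]]'
python3 - <<'E'
from mag import *
o=bot.get_obs();c=cam("wrist",o);w=bot.capture("wrist");cv2.imwrite("pics/w9.png",w[:,:,::-1])
for b in balls(w,c,box=(0,0,640,300)):
  q=b[2][:2]-[471.3,-301.1];print(b[0],b[1],b[2].round(1),np.hypot(*q),np.arctan2(q[1],q[0]))
E
```

```text
time: 28.95
tool_pos: [459.5, -242.4, 148.6]
tcp_rot: [3.141, 0.0, 2.111]
contact_force: [0.2, 0.5, -0.7]
grip_width: 0.3
finger_force: 0.0
[467.5  86.7] [ 30  29 655] [499.8 -83.1  30. ] 219.83315256519305 1.44063437921848
[272.9 230.2] [ 22  22 383] [ 429.3 -254.3   30. ] 62.8761846968606 2.302380192377836
[245.6 238.3] [ 22  22 389] [ 413.1 -272.2   30. ] 64.96950437862691 2.681396933151469
[231.8 254.2] [ 29  32 361] [ 409.6 -290.8   30. ] 62.52362516745624 2.975801906111115
```

```bash
python3 -m jog '[[-2.3,-27,0,0,0,0],[-2.3,-27,0,0,0,0],[0,0,10,0,0,0.124],[0,0,10,0,0,0.124],[0,0,10,0,0,0.124],[0,0,10,0,0,0.124],[0,0,10,0,0,0.124],[0,0,10,0,0,0.124],[0,0,10,0,0,0.124],[0,0,10,0,0,0.124],[0,0,0,0,0,0]]' 43
python3 -m jog '[[0,0,15,0,0,0],[0,0,15,0,0,0],[0,0,10,0,0,0],[0,0,7.5,0,0,0],[0,0,0,0,0,0]]'
python3 -m jog '[[0,0,0,0,0,0],[0,0,0,0,0,0],[0,0,0,0,0,0],[0,0,0,0,0,0],[0,0,0,0,0,0],[0,0,0,0,0,0]]' 0
python3 -m jog '[[-3.3,0.1,0,0,0,-0.055],[-3.3,0.1,0,0,0,-0.055],[0,0,0,0,0,0],[0,0,0,0,0,0]]'
```

```text
time: 30.1
tool_pos: [414.0, -273.3, 66.3]
tcp_rot: [-3.137, -0.002, 1.119]
contact_force: [-1.0, -0.4, 0.4]
grip_width: 39.5
finger_force: 0.0
time: 30.6
tool_pos: [414.8, -274.0, 20.3]
tcp_rot: [-3.14, -0.001, 1.122]
contact_force: [-0.4, -0.8, 0.3]
grip_width: 39.2
finger_force: 0.0
time: 31.2
tool_pos: [415.5, -274.7, 21.7]
tcp_rot: [3.141, 0.0, 1.121]
contact_force: [-0.7, -0.4, 4.7]
grip_width: 18.0
finger_force: 30.0
time: 31.6
tool_pos: [413.1, -281.1, 21.7]
tcp_rot: [3.14, 0.001, 1.229]
contact_force: [-0.5, -0.3, 5.2]
grip_width: 18.0
finger_force: 30.0
```

```bash
python3 -m jog '[[0,0,-3,0,0,0],[0,0,-3,0,0,0],[0,0,-3,0,0,0],[0,0,-5,0,0,0],[0,0,-10,0,0,0],[0,0,-20,0,0,0],[0,0,-30,0,0,0],[0,0,-30,0,0,0],[0,0,-30,0,0,0],[0,0,0,0,0,0],[0,0,0,0,0,0]]'
cat > bk.py <<'E'
from h import *
im=bot.capture("top");c=cam("top");cv2.imwrite("pics/topb.png",im[:,:,::-1])
m=hsvmask(im,(0,150,80),(8,255,255))|hsvmask(im,(172,150,80),(180,255,255));m[:225]=0
print("bucket",rect(blob(m,(318,279),50),46,c))
print([(b["pixel"],b["p"]) for b in bot.outline_of("bucket","top")][:3])
E
python3 bk.py
```

```text
time: 32.7
tool_pos: [412.8, -280.6, 155.9]
tcp_rot: [3.14, 0.001, 1.231]
contact_force: [-0.2, -0.3, -0.2]
grip_width: 18.0
finger_force: 30.0
bucket (array([494. , -55.5,  92.1,  62.2]), np.float64(-1.299))
[([394.5, 286.0], 0.72)]
```

```bash
python3 -m jog '[[14,0.1,0,0,0,0],[29,0.2,0,0,0,0],[29,0.2,0,0,0,0],[29,0.2,0,0,0,0],[29,0.2,0,0,0,0],[29,0.2,0,0,0,0],[29,0.2,0,0,0,0],[29,0.2,0,0,0,0],[14.3,0.1,0,0,0,0],[8,0,0,0,0,0],[0,0,0,0,0,0]]'
python3 -m jog '[[0,0,15,0,0,-0.122],[0,0,20,0,0,-0.122],[0,0,20,0,0,-0.122],[0,0,20,0,0,-0.123],[0,0,15,0,0,-0.123],[0,0,10,0,0,0],[0,0,5,0,0,0],[0,0,1,0,0,0],[0,0,0,0,0,0],[0,0,0,0,0,0]]'
python3 -m jog '[[0,0,0,0,0,0],[0,0,0,0,0,0],[0,0,0,0,0,0],[0,0,0,0,0,0],[0,0,0,0,0,0]]' 43
python3 -m jog '[[0,0,-20,0,0,0],[0,0,-30,0,0,0],[0,0,-30,0,0,0],[0,0,-20,0,0,0],[0,0,0,0,0,0],[0,0,0,0,0,0]]'
python3 - <<'E'
from mag import *
o=bot.get_obs();c=cam("wrist",o);w=bot.capture("wrist");cv2.imwrite("pics/w10.png",w[:,:,::-1])
for b in balls(w,c,box=(0,0,640,300)):print(b[0],b[1],b[2].round(1))
print(o["tool_pos"])
E
```

```text
time: 33.9
tool_pos: [493.9, -54.9, 154.8]
tcp_rot: [-3.141, 0.0, 1.232]
contact_force: [0.2, -0.9, -0.8]
grip_width: 17.7
finger_force: 30.0
time: 34.9
tool_pos: [494.5, -55.7, 49.8]
tcp_rot: [3.14, 0.001, 1.842]
contact_force: [-0.0, -0.6, -0.5]
grip_width: 18.1
finger_force: 30.0
time: 35.4
tool_pos: [494.1, -55.5, 49.3]
tcp_rot: [3.141, -0.0, 1.843]
contact_force: [0.6, 0.7, -0.1]
grip_width: 39.8
finger_force: 0.0
time: 36.0
tool_pos: [493.9, -55.4, 149.1]
tcp_rot: [3.141, 0.0, 1.843]
contact_force: [-0.4, 0.0, -0.3]
grip_width: 39.4
finger_force: 0.0
[312.6 234.7] [ 25  26 492] [494.3 -53.8  30. ]
[310.4 267.2] [ 26  25 478] [500.4 -82.2  30. ]
[493.86171003 -55.44096772 149.0734439 ]
```

```bash
python3 -m jog '[[-12,-8,0,0,0,0],[-25,-16.4,0,0,0,0],[-25,-16.4,0,0,0,0],[-25,-16.4,0,0,0,0],[-25,-16.4,0,0,0,0],[-25,-16.4,0,0,0,0],[-25,-16.4,0,0,0,0],[-13.5,-8.9,0,0,0,0],[0,0,0,0,0,0]]' 43
python3 -m jog '[[0,0,10,0,0,0.123],[0,0,10,0,0,0.123],[0,0,10,0,0,0.123],[0,0,10,0,0,0.123],[0,0,10,0,0,0.123],[0,0,10,0,0,0.123],[0,0,10,0,0,0.123],[0,0,10,0,0,0.124],[0,0,0,0,0,0.124],[0,0,0,0,0,0]]'
python3 - <<'E'
from mag import *
o=bot.get_obs();c=cam("wrist",o);w=bot.capture("wrist");cv2.imwrite("pics/w11.png",w[:,:,::-1])
for b in balls(w,c,box=(0,0,640,360)):print(b[0],b[1],b[2].round(1))
print(o["tool_pos"],o["tcp_rot"])
E
```

```text
time: 36.95
tool_pos: [428.6, -257.8, 148.1]
tcp_rot: [-3.14, -0.001, 1.84]
contact_force: [-0.2, 0.0, 0.5]
grip_width: 39.4
finger_force: 0.0
time: 37.95
tool_pos: [429.5, -254.8, 68.3]
tcp_rot: [-3.139, 0.0, 0.733]
contact_force: [-0.7, 0.4, -0.0]
grip_width: 39.5
finger_force: 0.0
[312.2 270. ] [ 30  31 730] [ 429.4 -254.3   30. ]
[ 429.51171605 -254.76811717   68.29099086] [-3.13935133e+00  1.75840479e-04  7.33148220e-01]
```

```bash
python3 -m jog '[[0,0,15,0,0,0],[0,0,15,0,0,0],[0,0,10,0,0,0],[0,0,7.5,0,0,0],[0,0,0,0,0,0]]'
python3 -m jog '[[0,0,0,0,0,0],[0,0,0,0,0,0],[0,0,0,0,0,0],[0,0,0,0,0,0],[0,0,0,0,0,0],[0,0,0,0,0,0]]' 0
python3 -m jog '[[-6,0.3,0,0,0,-0.1],[-6,0.3,0,0,0,-0.1],[-6,0.3,0,0,0,-0.1],[-6,0.3,0,0,0,-0.1],[-6,0.3,0,0,0,-0.1],[0,0,0,0,0,0],[0,0,0,0,0,0]]'
python3 -m jog '[[0,0,-3,0,0,0],[0,0,-3,0,0,0],[0,0,-3,0,0,0],[0,0,-5,0,0,0],[0,0,-10,0,0,0],[0,0,-20,0,0,0],[0,0,-30,0,0,0],[0,0,-30,0,0,0],[0,0,-30,0,0,0],[0,0,0,0,0,0],[0,0,0,0,0,0]]'
python3 bk.py
```

```text
time: 38.5
tool_pos: [429.7, -255.1, 20.9]
tcp_rot: [-3.14, 0.0, 0.735]
contact_force: [-0.0, 0.4, 0.8]
grip_width: 39.4
finger_force: 0.0
time: 39.1
tool_pos: [430.4, -255.7, 22.1]
tcp_rot: [3.141, -0.0, 0.734]
contact_force: [-1.1, -0.3, 5.3]
grip_width: 18.0
finger_force: 30.0
time: 39.8
tool_pos: [413.9, -280.7, 22.1]
tcp_rot: [3.14, 0.001, 1.231]
contact_force: [-1.0, -1.0, 5.1]
grip_width: 18.1
finger_force: 30.0
time: 40.9
tool_pos: [413.7, -280.3, 156.4]
tcp_rot: [3.14, 0.001, 1.234]
contact_force: [1.0, -0.1, -0.9]
grip_width: 18.4
finger_force: 30.0
bucket (array([494. , -55.5,  92.1,  62.2]), np.float64(-1.299))
[([314.2, 281.5], 0.94), ([319.9, 202.2], 0.22)]
```

```bash
python3 -m jog '[[14,-0.8,0,0,0,0],[29,-1.6,0,0,0,0],[29,-1.6,0,0,0,0],[29,-1.6,0,0,0,0],[29,-1.6,0,0,0,0],[29,-1.6,0,0,0,0],[29,-1.6,0,0,0,0],[29,-1.6,0,0,0,0],[24,-1.2,0,0,0,0],[14,-0.7,0,0,0,0],[5.8,-0.3,0,0,0,0]]'
python3 -m jog '[[0,0,15,0,0,-0.122],[0,0,20,0,0,-0.122],[0,0,20,0,0,-0.122],[0,0,20,0,0,-0.122],[0,0,15,0,0,-0.122],[0,0,10,0,0,0],[0,0,5,0,0,0],[0,0,1,0,0,0],[0,0,0,0,0,0],[0,0,0,0,0,0]]'
python3 -m jog '[[0,0,0,0,0,0],[0,0,0,0,0,0],[0,0,0,0,0,0],[0,0,0,0,0,0],[0,0,0,0,0,0]]' 43
python3 -m jog '[[0,0,-20,0,0,0],[0,0,-30,0,0,0],[0,0,-30,0,0,0],[0,0,-30,0,0,0],[0,0,-30,0,0,0],[0,0,0,0,0,0],[0,0,0,0,0,0]]'
python3 - <<'E'
from mag import *
o=bot.get_obs();c=cam("wrist",o);w=bot.capture("wrist");cv2.imwrite("pics/w12.png",w[:,:,::-1])
for b in balls(w,c,box=(0,0,640,360)):print(b[0],b[1],b[2].round(1))
m=hsvmask(w,(0,150,60),(6,255,255))|hsvmask(w,(174,150,60),(180,255,255))
print(o["tool_pos"],rect(blob(m,(312,260),120),46,c))
E
```

```text
time: 42.1
tool_pos: [486.2, -27.9, 155.1]
tcp_rot: [-3.14, 0.0, 1.236]
contact_force: [-0.3, 0.3, -0.8]
grip_width: 17.8
finger_force: 30.0
time: 43.1
tool_pos: [486.9, -29.6, 50.3]
tcp_rot: [3.14, 0.001, 1.843]
contact_force: [-0.0, -0.3, -0.3]
grip_width: 17.9
finger_force: 30.0
time: 43.6
tool_pos: [486.5, -29.4, 49.8]
tcp_rot: [3.141, -0.0, 1.844]
contact_force: [0.1, 0.1, 0.0]
grip_width: 39.6
finger_force: 0.0
time: 44.3
tool_pos: [486.5, -29.5, 190.0]
tcp_rot: [3.141, 0.0, 1.844]
contact_force: [-0.8, 0.6, 0.1]
grip_width: 39.5
finger_force: 0.0
[313.5 224.2] [ 22  22 393] [488.2 -28.   30. ]
[312.4 250.6] [ 21  22 380] [494.3 -53.7  30. ]
[310.5 278.2] [ 22  20 363] [500.3 -82.2  30. ]
[486.53118947 -29.4611963  189.96430641] (array([493. , -51.9,  96.6,  62.4]), np.float64(-1.298))
```

```bash
python3 -m jog '[[0,0,-7,0,0,0.135],[0,0,-7,0,0,0.135],[0,0,-7,0,0,0.135],[0,0,-7,0,0,0.135],[0,0,-7,0,0,0.135],[0,0,-7,0,0,0.135],[0,0,-7,0,0,0.135],[0,0,-7,0,0,0.135],[0,0,-7,0,0,0.135]]' 86
python3 -m jog '[[22.9,-17.6,0,0,0,0],[22.9,-17.6,0,0,0,0],[22.9,-17.6,0,0,0,0],[22.9,-17.6,0,0,0,0],[22.9,-17.6,0,0,0,0],[22.9,-17.6,0,0,0,0],[22.9,-17.6,0,0,0,0],[22.9,-17.6,0,0,0,0],[22.9,-17.6,0,0,0,0],[0,0,0,0,0,0],[0,0,0,0,0,0]]'
python3 - <<'E'
from h import *
import json
o=bot.get_obs();json.dump({k:np.array(v).tolist() for k,v in o.items()},open("o13.json","w"));w=bot.capture("wrist");cv2.imwrite("pics/w13.png",w[:,:,::-1])
print(o["tool_pos"],o["tcp_rot"])
E
```

```text
time: 45.25
tool_pos: [485.8, -29.3, 251.3]
tcp_rot: [-3.139, 0.002, 0.623]
contact_force: [0.7, -0.4, 0.5]
grip_width: 78.8
finger_force: 0.0
time: 46.35
tool_pos: [559.3, 220.0, 250.8]
tcp_rot: [-3.141, 0.003, 0.63]
contact_force: [0.5, -0.8, 0.5]
grip_width: 79.1
finger_force: 0.0
[559.34931422 219.95268376 250.79298656] [-3.14059604  0.00326467  0.6299329 ]
```

View pics/w13.png

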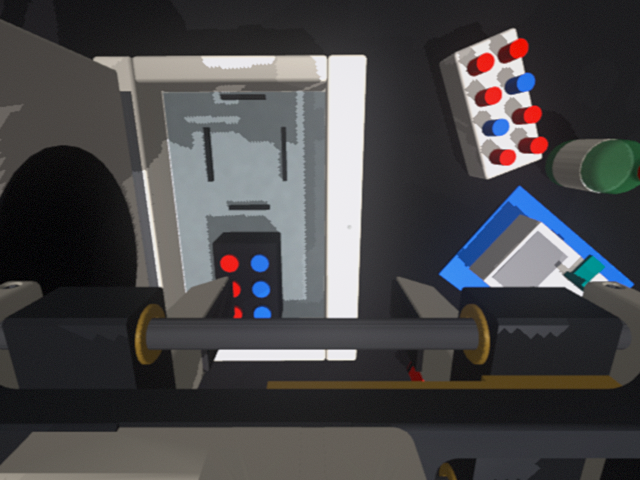

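```bash
python3 - <<'E'
from h import *
import json
o=json.load(open("o13.json"));c=cam("wrist",o);im=cv2.imread("pics/w13.png");g=im.max(2)
F=[]
for b in((203,120,218,188),(277,120,291,188),(215,90,270,104),(224,199,274,213)):
    s=g[b[1]:b[3],b[0]:b[2]];m=(s<70).astype(np.uint8);ys,xs=np.nonzero(m)
    px=np.c_[xs+b[0],ys+b[1]];P=unproj(px,71,c);ctr=P.mean(0);F.append(ctr);print(px.mean(0).round(1),len(px),ctr.round(1),rect(px,71,c))
F=np.array(F)
print("seat",(F[0]+F[1])/2,(F[2]+F[3])/2)
d=(F[2]-F[3])[:2];print("long axis",np.arctan2(d[1],d[0]),np.hypot(*d));e=(F[0]-F[1])[:2];print("short->local+x",np.arctan2(e[1],e[0]),np.hypot(*e))
print("rim corners",unproj([[367,56],[355,360],[95,58]],120,c).round(1))
ct=cam("top");seat=((F.sum(0))/4)[:2];a=np.arctan2(e[1],e[0])
ux=np.array([np.cos(a),np.sin(a)]);uy=np.array([-ux[1],ux[0]]);org=seat+60*uy;print("centrifuge",org,a)
for th in(1.4,1.57,1.7,1.85):
    out=[]
    for off in (0,12):
      for y in(-125,125):
        xl=85-190*np.cos(th)+off*np.sin(th);z=121+190*np.sin(th)+off*np.cos(th);out.append(proj(np.r_[org+xl*ux+y*uy,z],ct)[0].round(1).tolist())
    print(th,out)
print("rim top px",proj(np.array([np.r_[org+x*ux+y*uy,120] for x in(-105,105) for y in(-135,135)]),ct).round(0).tolist())
E
```

```text
[208.1 152.6] 301 [553.4 339.5  71. ] (array([552.4, 339. ,  49.2,   5.7]), np.float64(0.632))
[283.5 151.2] 185 [597.1 282.   71. ] (array([595.2, 281.2,  48.3,   3.8]), np.float64(0.609))
[243.5  96.6] 246 [615.4 339.4  71. ] (array([615.1, 339.9,  40.4,   4.3]), np.float64(-0.94))
[248.4 206.6] 162 [532.6 279.9  71. ] (array([532.3, 279.5,  39.1,   4. ]), np.float64(-0.94))
seat [575.28510273 310.77185424  71.        ] [573.9679779  309.62941327  71.        ]
long axis 0.6231687428478242 101.93816971304679
short->local+x 2.2201711179913133 72.24883578673283
rim corners [[695.4 268.3 120. ]
 [479.6 110.3 120. ]
 [572.1 434.8 120. ]]
centrifuge [526.83881967 273.91931962] 2.2201711179913133
1.4 [[82.4, 239.9], [164.0, 342.6], [76.9, 243.8], [158.7, 346.7]]
1.57 [[68.2, 250.5], [150.1, 353.6], [63.2, 254.4], [145.1, 357.6]]
1.7 [[58.3, 258.6], [140.2, 361.6], [53.8, 262.5], [135.5, 365.4]]
1.85 [[48.5, 267.7], [129.8, 370.1], [44.7, 271.4], [125.7, 373.5]]
rim top px [[175.0, 197.0], [247.0, 287.0], [103.0, 253.0], [176.0, 344.0]]
```

```bash
python3 -m jog '[[-21.5,18.4,0,0,0,0],[-21.5,18.4,0,0,0,0],[-21.5,18.4,0,0,0,0],[-21.5,18.4,0,0,0,0],[-21.5,18.4,0,0,0,0],[-21.5,18.4,0,0,0,0],[-21.5,18.4,0,0,0,0],[-21.5,18.4,0,0,0,0],[-21.5,18.4,0,0,0,0],[-21.5,18.4,0,0,0,0]]' 86
python3 -m jog '[[0,0,8,0,0,-0.135],[0,0,8,0,0,-0.135],[0,0,8,0,0,-0.135],[0,0,8,0,0,-0.135],[0,0,8,0,0,-0.135],[0,0,8,0,0,-0.135],[0,0,8,0,0,-0.135],[0,0,8,0,0,-0.135],[0,0,0,0,0,-0.133],[0,0,0,0,0,0],[0,0,0,0,0,0]]'
python3 - <<'E'
from mag import *
o=bot.get_obs();c=cam("wrist",o);w=bot.capture("wrist");cv2.imwrite("pics/w14.png",w[:,:,::-1])
for b in balls(w,c,box=(0,0,640,360)):print(b[0],b[1],b[2].round(1))
m=hsvmask(w,(0,150,60),(6,255,255))|hsvmask(w,(174,150,60),(180,255,255));p=blob(m,(312,260),120)
print(o["tool_pos"],o["tcp_rot"],p.min(0),p.max(0),rect(p,46,c))
E
python3 bk.py
```

```text
time: 47.4
tool_pos: [493.0, -57.4, 252.5]
tcp_rot: [-3.141, 0.0, 0.627]
contact_force: [0.6, -0.0, -0.0]
grip_width: 78.8
finger_force: 0.0
time: 48.5
tool_pos: [493.9, -56.0, 188.8]
tcp_rot: [-3.142, 0.0, 1.837]
contact_force: [0.3, 0.4, 0.1]
grip_width: 79.1
finger_force: 0.0
[313.5 195.7] [ 23  23 425] [488.  -28.1  30. ]
[312.6 223.5] [ 22  23 400] [494.3 -53.8  30. ]
[310.8 252.6] [ 23  22 384] [500.2 -82.3  30. ]
[493.88569311 -56.0147976  188.75927855] [-3.14152542e+00  1.39899431e-05  1.83715133e+00] [276 174] [347 275] (array([493.4, -53.3,  94. ,  62.4]), np.float64(-1.299))
bucket (array([525.8, -91.5,  20.1,   7.7]), np.float64(0.514))
[([321.6, 200.0], 0.66), ([321.1, 231.2], 0.44)]
```

View pics/w14.png

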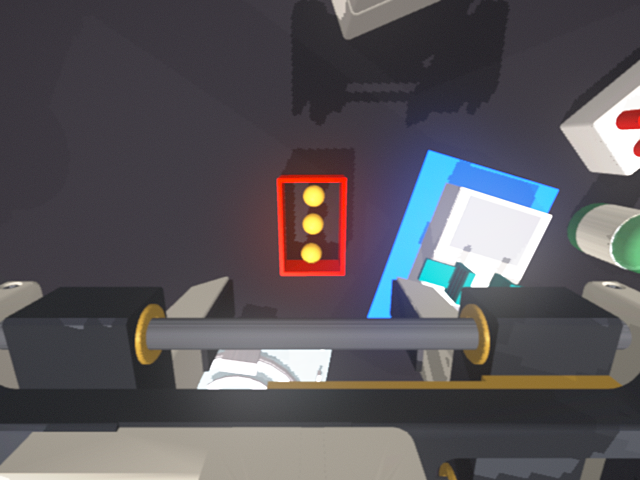

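```bash
python3 -m jog '[[0,0,20,0,0,-0.006],[0,0,25,0,0,0],[0,0,25,0,0,0],[0,0,25,0,0,0],[0,0,25,0,0,0],[0,0,20,0,0,0],[0,0,12,0,0,0],[0,0,8,0,0,0],[0,0,3,0,0,0],[0,0,0,0,0,0]]' 86
python3 -m jog '[[0,0,0,0,0,0],[0,0,0,0,0,0],[0,0,0,0,0,0],[0,0,0,0,0,0],[0,0,0,0,0,0],[0,0,0,0,0,0]]' 0
python3 -m jog '[[0,0,-4,0,0,0],[0,0,-6,0,0,0],[0,0,-20,0,0,0],[0,0,-20,0,0,0],[0,0,-30,0,0,0],[0,0,-30,0,0,0],[0,0,-30,0,0,0],[0,0,-30,0,0,0],[0,0,-30,0,0,0],[0,0,0,0,0,0],[0,0,0,0,0,0]]'
```

```text
time: 49.65
tool_pos: [494.6, -55.4, 25.9]
tcp_rot: [3.141, 0.0, 1.848]
contact_force: [1.0, 0.5, -0.2]
grip_width: 78.7
finger_force: 0.0
time: 50.25
tool_pos: [494.4, -55.5, 26.2]
tcp_rot: [3.141, 0.0, 1.848]
contact_force: [-1.3, 0.2, 5.3]
grip_width: 59.7
finger_force: 30.0
time: 51.35
tool_pos: [493.9, -55.3, 225.3]
tcp_rot: [-3.141, -0.0, 1.848]
contact_force: [-0.4, 0.8, -4.3]
grip_width: 59.3
finger_force: 30.0
```

```bash
python3 -m jog '[[0,0,-2,0,0,0.135],[0,0,-2,0,0,0.135],[0,0,-2,0,0,0.135],[0,0,-2,0,0,0.135],[0,0,-2,0,0,0.135],[0,0,-2,0,0,0.135],[0,0,-2,0,0,0.136],[0,0,-2,0,0,0.136],[0,0,-2,0,0,0.136],[0,0,0,0,0,0]]'
python3 -m jog '[[14,-8.3,0,0,0,0],[26,-15.5,0,0,0,0],[30,-17.9,0,0,0,0],[30,-17.9,0,0,0,0],[30,-17.9,0,0,0,0],[30,-17.9,0,0,0,0],[30,-17.9,0,0,0,0],[30,-17.9,0,0,0,0],[30,-17.9,0,0,0,0],[20,-11.9,0,0,0,0],[10.5,-6.1,0,0,0,0],[0,0,0,0,0,0]]'
python3 -m jog '[[0,0,0,0.055,0,0],[0,0,0,0.055,0,0],[0,0,0,0.055,0,0],[0,0,0,0.055,0,0],[0,0,0,0,0,0],[0,0,0,0,0,0],[0,0,0,0,0,0]]'
python3 bk.py
```

```text
time: 52.35
tool_pos: [493.4, -55.2, 241.7]
tcp_rot: [-3.139, 0.002, 0.629]
contact_force: [0.4, -0.6, -4.2]
grip_width: 59.6
finger_force: 30.0
time: 53.55
tool_pos: [622.1, 246.4, 240.9]
tcp_rot: [-3.14, 0.003, 0.635]
contact_force: [-0.3, -1.2, -3.8]
grip_width: 60.0
finger_force: 30.0
time: 54.25
tool_pos: [622.3, 244.8, 243.6]
tcp_rot: [-2.922, 0.0, 0.631]
contact_force: [-0.8, -0.8, -4.3]
grip_width: 60.1
finger_force: 30.0Traceback (most recent call last):
  File "bk.py", line 4, in <module>
    print("bucket",rect(blob(m,(318,279),50),46,c))
                        ~~~~^^^^^^^^^^^^^^^^
  File "h.py", line 24, in blob
    i=max(best,key=lambda i:s[i,4]);ys,xs=np.nonzero(l==i);return np.c_[xs,ys]
ValueError: max() iterable argument is empty
```

```bash
python3 -m jog '[[0,-9.8,2.2,0,0,0],[0,-19.5,4.4,0,0,0],[0,-19.5,4.4,0,0,0],[0,-9.8,2.2,0,0,0],[0,0,0,0,0,0],[0,0,0,0,0,0]]'
python3 - <<'E'
from h import *
o=bot.get_obs();print(o["tool_pos"],o["tcp_rot"])
s=bot.capture("scene");w=bot.capture("wrist");cv2.imwrite("pics/w15.png",w[:,:,::-1])
a=cv2.resize(s[90:310,360:540],None,fx=2.2,fy=2.2,interpolation=2);b=cv2.resize(w,(400,300));b=cv2.copyMakeBorder(b,0,a.shape[0]-300,0,0,0)
cv2.imwrite("pics/z4.png",np.hstack([a,b])[:,:,::-1])
E
```

```text
time: 54.9
tool_pos: [587.0, 293.8, 243.9]
tcp_rot: [-2.922, -0.0, 0.631]
contact_force: [-0.6, -0.8, -5.1]
grip_width: 59.4
finger_force: 30.0
[587.02795016 293.7752661  243.88133421] [-2.92233935e+00 -4.50216389e-04  6.30860247e-01]
```

View pics/z4.png

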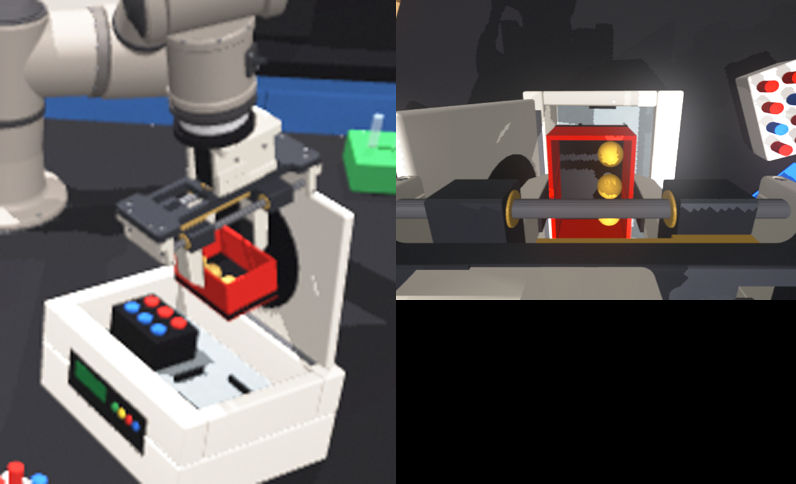

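```bash
python3 -m jog '[[0,2.2,9.8,0,0,0],[0,3.9,17.6,0,0,0],[0,3.9,17.6,0,0,0],[0,3.9,17.6,0,0,0],[0,3.9,17.6,0,0,0],[0,3.9,17.6,0,0,0],[0,3.3,14.6,0,0,0],[0,2.4,10.7,0,0,0],[0,0,0,0,0,0]]'
python3 -m jog '[[0,-4.9,1.1,0,0,0],[0,-4.9,1.1,0,0,0],[0,-4.9,1.1,0,0,0],[0,0,0,0,0,0],[0,0,0,0,0,0]]'
python3 - <<'E'
from h import *
o=bot.get_obs();print(o["tool_pos"],o["tcp_rot"])
w=bot.capture("wrist");cv2.imwrite("pics/w16.png",w[:,:,::-1])
E
```

```text
time: 55.9
tool_pos: [586.3, 292.8, 115.1]
tcp_rot: [-2.92, 0.004, 0.629]
contact_force: [-0.8, 0.7, -4.3]
grip_width: 60.3
finger_force: 30.0
time: 56.4
tool_pos: [578.2, 306.0, 118.0]
tcp_rot: [-2.922, -0.001, 0.63]
contact_force: [-0.1, -0.2, -3.9]
grip_width: 59.8
finger_force: 30.0
[578.2317438  306.00215964 118.00066953] [-2.92196525e+00 -7.90484569e-04  6.30447301e-01]
```

View pics/w16.png

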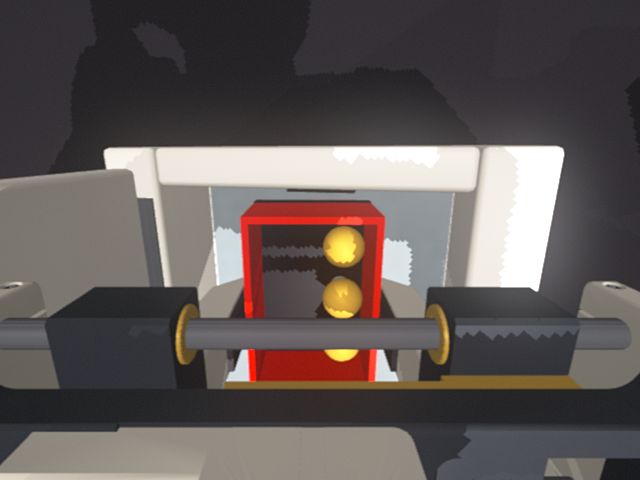

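```bash
python3 - <<'E'
from h import *
im=cv2.imread("pics/w16.png");c=cam("wrist");s=im.max(2)[184:197,280:362];ys,xs=np.nonzero(s<90);print(xs.min()+280,xs.max()+280,unproj([[xs.mean()+280,ys.mean()+184]],76,c).round(1))
E
python3 -m jog '[[0,1.1,4.9,0,0,0],[0,1.1,4.9,0,0,0],[0,0.65,2.9,0,0,0],[0,0.4,2,0,0,0],[0,0,0,0,0,0]]'
python3 -m jog '[[0,0.2,1,0,0,0],[0,0.2,1,0,0,0],[0,0,0,0,0,0]]'
```

```text
287 354 [[613.9 339.1  76. ]]
time: 56.95
tool_pos: [578.0, 305.6, 101.9]
tcp_rot: [-2.921, 0.001, 0.63]
contact_force: [0.2, 0.2, -4.0]
grip_width: 59.7
finger_force: 30.0
time: 57.25
tool_pos: [578.2, 305.8, 100.4]
tcp_rot: [-2.922, -0.0, 0.63]
contact_force: [0.5, 0.0, -3.9]
grip_width: 59.2
finger_force: 30.0
```

```bash
python3 -m jog '[[0,0.2,1,0,0,0],[0,0,0,0,0,0]]'
python3 -m jog '[[0,0.2,1,0,0,0],[0,0,0,0,0,0]]'
python3 -m jog '[[0,0.2,1,0,0,0],[0,0,0,0,0,0]]'
```

```text
time: 57.45
tool_pos: [578.2, 305.8, 99.3]
tcp_rot: [-2.922, 0.0, 0.63]
contact_force: [0.5, -0.5, -4.3]
grip_width: 59.6
finger_force: 30.0
time: 57.65
tool_pos: [578.1, 305.8, 98.2]
tcp_rot: [-2.921, 0.0, 0.63]
contact_force: [0.2, -0.5, -4.9]
grip_width: 59.9
finger_force: 30.0
time: 57.85
tool_pos: [578.2, 305.8, 98.1]
tcp_rot: [-2.922, -0.001, 0.63]
contact_force: [-1.5, -0.5, 0.5]
grip_width: 60.1
finger_force: 30.0
```

```bash
python3 -m jog '[[0,0,0,0,0,0],[0,0,0,0,0,0],[0,0,0,0,0,0],[0,0,0,0,0,0],[0,0,0,0,0,0]]' 76
python3 -m jog '[[0,0,-10,0,0,0],[0,0,-20,0,0,0],[0,0,-20,0,0,0],[0,0,-30,0,0,0],[0,0,-30,0,0,0],[0,0,-30,0,0,0],[0,0,0,0,0,0],[0,0,0,0,0,0]]'
python3 - <<'E'
from h import *
o=bot.get_obs();c=cam("wrist",o);w=bot.capture("wrist");cv2.imwrite("pics/w17.png",w[:,:,::-1]);print(o["tool_pos"])
m=hsvmask(w,(0,150,50),(6,255,255))|hsvmask(w,(174,150,50),(180,255,255));p=blob(m,(312,260),150);print(p.min(0),p.max(0),rect(p,112,c))
E
```

```text
time: 58.35
tool_pos: [578.3, 306.0, 97.5]
tcp_rot: [-2.921, -0.001, 0.63]
contact_force: [-0.5, 1.2, -0.4]
grip_width: 69.9
finger_force: 0.8
time: 59.15
tool_pos: [596.6, 280.6, 235.1]
tcp_rot: [-2.923, -0.002, 0.629]
contact_force: [-0.3, 0.3, -0.8]
grip_width: 69.9
finger_force: 0.0
[596.63615973 280.64894659 235.07521795]
[266 177] [341 283] (array([577. , 310.8,  93.1,  64.6]), np.float64(0.631))
```

View pics/w17.png

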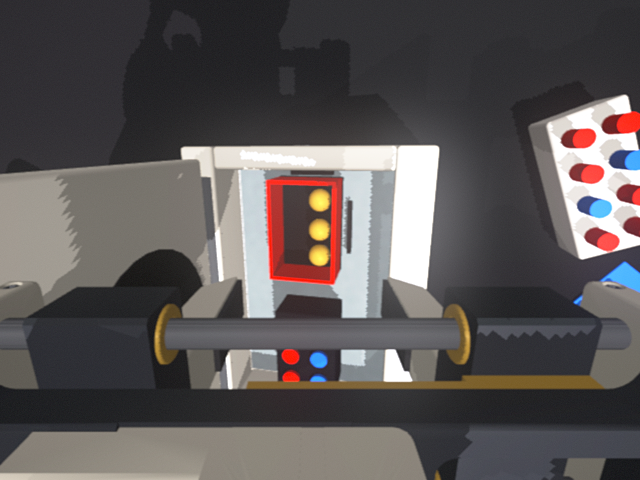

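```bash
python3 - <<'E'
from h import *
c=cam("wrist");w=cv2.imread("pics/w17.png");m=(w[:,:,2]>110)&(w[:,:,1]<50)&(w[:,:,0]<50)
L=np.array([[45,30],[45,-30],[-45,-30],[-45,30]]);a=.631;R=np.array([[np.cos(a),-np.sin(a)],[np.sin(a),np.cos(a)]])
for z in(112,122):print(z,proj(np.c_[(R@L.T).T+[575,310.2],np.full(4,z)],c).round(1).tolist())
v=w.copy();
q=w[160:300,250:370];cv2.imwrite("pics/z5.png",cv2.resize(q,None,fx=5,fy=4,interpolation=2))
E
```

```text
112 [[267.5, 179.7], [338.1, 181.3], [336.0, 284.7], [271.1, 279.1]]
122 [[263.3, 180.9], [336.2, 182.7], [334.2, 289.3], [267.3, 283.3]]
```

View pics/z5.png

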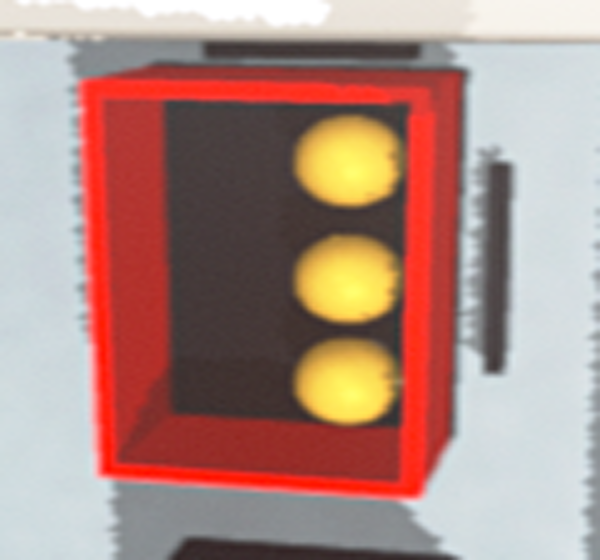

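```bash
python3 -m jog '[[0,0,-20,0,0,0],[0,0,-30,0,0,0],[0,0,-30,0,0,0],[0,0,-30,0,0,0],[0,0,-30,0,0,0],[0,0,-30,-0.055,0,0],[0,0,0,-0.055,0,0],[0,0,0,-0.055,0,0],[0,0,0,-0.055,0,0]]' 0
python3 -m jog '[[0,0,0,0,0,-0.131],[0,0,0,0,0,-0.131],[0,0,0,0,0,-0.131],[0,0,0,0,0,-0.131],[0,0,0,0,0,-0.131],[0,0,0,0,0,-0.131],[0,0,0,0,0,-0.131],[0,0,0,0,0,-0.131],[0,0,0,0,0,-0.131],[0,0,0,0,0,-0.131],[0,0,0,0,0,-0.131],[0,0,0,0,0,-0.13]]'
python3 -m jog '[[0,0,0,0,0,0],[0,0,0,0,0,0]]'
```

```text
time: 60.1
tool_pos: [618.0, 251.0, 398.4]
tcp_rot: [3.14, 0.002, 0.63]
contact_force: [-0.1, 0.3, -0.3]
grip_width: 3.1
finger_force: 0.0
time: 61.3
tool_pos: [617.8, 251.2, 398.1]
tcp_rot: [-3.139, -0.001, 2.206]
contact_force: [0.1, -0.2, 0.9]
grip_width: 0.8
finger_force: 0.0
time: 61.5
tool_pos: [617.9, 251.2, 398.8]
tcp_rot: [-3.14, -0.001, 2.197]
contact_force: [-0.8, 0.6, -0.3]
grip_width: 0.1
finger_force: 0.0
```

```bash
python3 -m jog '[[14,-4.3,0,0,0,0],[28,-8.6,0,0,0,0],[28,-8.6,0,0,0,0],[28,-8.6,0,0,0,0],[28,-8.6,0,0,0,0],[28,-8.6,0,0,0,0],[28,-8.6,0,0,0,0],[14.1,-4.4,0,0,0,0],[0,0,0,0,0,0],[0,0,0,0,0,0]]'
python3 -m jog '[[0,0,15,0,0,0],[0,0,25,0,0,0],[0,0,25,0,0,0],[0,0,25,0,0,0],[0,0,15,0,0,0],[0,0,8,0,0,0],[0,0,0,0,0,0],[0,0,0,0,0,0]]'
python3 - <<'E'
from h import *
print(bot.get_obs()["tool_pos"])
s=bot.capture("scene");t=bot.capture("top")
a=cv2.resize(s[90:310,360:540],None,fx=2.2,fy=2.2,interpolation=2);b=cv2.resize(t[180:380,60:260],(400,484),interpolation=2)
cv2.imwrite("pics/z6.png",np.hstack([a,b])[:,:,::-1])
E
```

```text
time: 62.5
tool_pos: [454.4, 373.6, 399.8]
tcp_rot: [3.142, 0.001, 2.2]
contact_force: [0.1, -0.5, 1.0]
grip_width: 0.3
finger_force: 0.0
time: 63.3
tool_pos: [454.6, 373.8, 287.6]
tcp_rot: [3.14, 0.0, 2.2]
contact_force: [0.6, 1.6, 0.2]
grip_width: 0.5
finger_force: 0.0
[454.59709527 373.80814801 287.58637926]
```

View pics/z6.png

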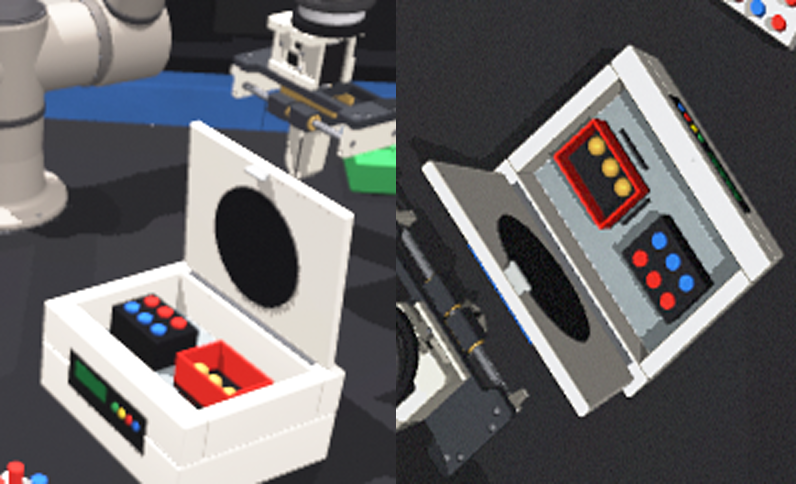

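```bash
python3 -m jog '[[-12,0,0,0,0,0],[-12,0,0.7,0,0,0],[-9,0,0.3,0,0,0],[-9,0,0.3,0,0,0],[-9,0,0.3,0,0,0],[-9.9,0,0.3,0,0,0],[0,0,0,0,0,0]]'
python3 -m jog '[[-11,0,2,0,0,0],[-11,0,3,0,0,0],[-10.8,0,3.4,0,0,0],[-10.4,0,4.4,0,0,0],[-10.3,0,5,0,0,0],[-10,0,5.6,0,0,0],[0,0,0,0,0,0]]'
python3 -m jog '[[-9.5,0,6.4,0,0,0],[-9.1,0,7,0,0,0],[-8.6,0,7.7,0,0,0],[-8,0,8.4,0,0,0],[-7.5,0,8.9,0,0,0],[-6.9,0,9.3,0,0,0],[0,0,0,0,0,0]]'
```

```text
time: 64.1
tool_pos: [490.5, 323.5, 284.7]
tcp_rot: [-3.141, 0.001, 2.199]
contact_force: [0.1, -0.6, -0.5]
grip_width: 0.6
finger_force: 0.0
time: 64.8
tool_pos: [527.8, 271.8, 260.4]
tcp_rot: [-3.14, 0.001, 2.199]
contact_force: [0.1, 0.2, 0.7]
grip_width: 0.4
finger_force: 0.0
time: 65.5
tool_pos: [556.2, 232.1, 211.9]
tcp_rot: [-3.139, -0.0, 2.2]
contact_force: [-0.1, 0.0, -0.2]
grip_width: 0.3
finger_force: 0.0
```

```bash
python3 - <<'E'
from h import *
bot.capture("scene");bot.capture("top")
for c in("scene","top"):
  for d in bot.outline_of("door",c)[:2]:
    ys,xs=np.nonzero(d["mask"]);print(c,d["pixel"],round(d["p"],2),xs.min(),xs.max(),ys.min(),ys.max(),len(xs))
org=np.array([526.1,274.9]);ux=np.array([-.589,.808]);uy=np.array([-.808,-.589])
for th in(1.5,.6,.5,.4):
  P=[np.r_[org+(85-r*np.cos(th))*ux+y*uy,121+r*np.sin(th)] for r in(0,190) for y in(-125,125)]
  print(th,proj(P,cam("scene")).round(0).tolist(),proj(P,cam("top")).round(0).tolist())
E
```

```text
scene [453.8, 223.2] 0.97 393 509 193 256 2155
scene [294.0, 286.8] 0.39 292 304 279 297 196
top [192.7, 301.1] 0.75 138 227 204 331 2055
top [399.0, 197.1] 0.58 388 412 184 210 280
1.5 [[508.0, 259.0], [443.0, 211.0], [518.0, 189.0], [447.0, 146.0]] [[113.0, 250.0], [178.0, 336.0], [74.0, 245.0], [154.0, 350.0]]
0.6 [[508.0, 259.0], [443.0, 211.0], [459.0, 238.0], [396.0, 188.0]] [[113.0, 250.0], [178.0, 336.0], [150.0, 204.0], [223.0, 299.0]]
0.5 [[508.0, 259.0], [443.0, 211.0], [454.0, 245.0], [392.0, 195.0]] [[113.0, 250.0], [178.0, 336.0], [157.0, 202.0], [228.0, 295.0]]
0.4 [[508.0, 259.0], [443.0, 211.0], [450.0, 253.0], [389.0, 202.0]] [[113.0, 250.0], [178.0, 336.0], [162.0, 201.0], [233.0, 292.0]]
```

```bash
python3 -m jog '[[-6,0,9.8,0,0,0],[-5.4,0,10.2,0,0,0],[-4.9,0,10.7,0,0,0],[-4,0,12,0,0,0],[-3.9,0,13,0,0,0],[-2,0,10,0,0,0],[0,0,4,0,0,0],[0,0,0,0,0,0]]'
python3 -m jog '[[-6,0,2,0,0,0],[-6,0,2,0,0,0],[0,0,2,0,0,0],[0,0,2,0,0,0],[0,0,0,0,0,0]]'
```

```text
time: 66.5
tool_pos: [571.4, 212.1, 143.3]
tcp_rot: [-3.14, -0.001, 2.201]
contact_force: [-0.3, -0.1, 0.0]
grip_width: 0.5
finger_force: 0.0
time: 67.0
tool_pos: [579.4, 202.5, 137.1]
tcp_rot: [3.14, 0.001, 2.201]
contact_force: [0.3, 0.6, 0.5]
grip_width: 0.4
finger_force: 0.0
```

```bash
for i in 1; do python3 -m jog '[[0,0,1.5,0,0,0],[0,0,0,0,0,0]]'; python3 -m jog '[[0,0,1.5,0,0,0],[0,0,0,0,0,0]]'; python3 -m jog '[[0,0,1.5,0,0,0],[0,0,0,0,0,0]]'; python3 -m jog '[[0,0,1.5,0,0,0],[0,0,0,0,0,0]]'; done | grep -E "tool_pos|contact"
```

```text
tool_pos: [578.9, 202.3, 134.5]
contact_force: [-0.7, -0.0, 0.0]
tool_pos: [578.9, 202.4, 133.2]
contact_force: [-0.6, -1.2, 2.7]
tool_pos: [578.9, 202.5, 133.1]
contact_force: [-2.9, -1.6, 9.9]
tool_pos: [579.0, 202.5, 133.0]
contact_force: [-7.0, -2.5, 18.0]
```

```bash
python3 -m jog '[[0,0,1.5,0,0,0],[0,0,0,0,0,0]]'
python3 -m jog '[[0,0,-5,0,0,0],[0,0,-15,0,0,0],[0,0,-30,0,0,0],[0,0,-40,0,0,0],[0,0,-40,0,0,0],[0,0,-40,0,0,0],[-20,0,-30,0,0,0],[0,0,0,0,0,0],[0,0,0,0,0,0]]'
python3 - <<'E'
from h import *
s=bot.capture("scene");t=bot.capture("top");cv2.imwrite("pics/sf.png",s[:,:,::-1]);cv2.imwrite("pics/tf.png",t[:,:,::-1])
for c in("scene",):
  for d in bot.outline_of("door",c)[:1]:
    m=d["mask"].astype(np.uint8);ys,xs=np.nonzero(m);print(c,d["pixel"],round(d["p"],2),xs.min(),xs.max(),ys.min(),ys.max(),len(xs))
    print(cv2.approxPolyDP(max(cv2.findContours(m,0,2)[0],key=cv2.contourArea),4,True).reshape(-1,2).tolist())
org=np.array([526.1,274.9]);ux=np.array([-.589,.808]);uy=np.array([-.808,-.589])
for th in(0,.05,.1):
  P=[np.r_[org+(85-r*np.cos(th)+12*np.sin(th))*ux+y*uy,121+r*np.sin(th)+12*np.cos(th)] for r in(0,190) for y in(-125,125)]
  print(th,proj(P,cam("scene")).round(1).tolist())
for n in("cover","reagent","hexkey","rack"):
  for c in("scene","top"):print(n,c,[(np.round(d["pixel"]).tolist(),round(d["p"],2)) for d in bot.outline_of(n,c)][:3])
ct=cam("top");mt=hsvmask(t,(95,120,100),(120,255,255));ys,xs=np.nonzero(mt[180:260,270:370]);print("mat box",rect(np.c_[xs+270,ys+180],3,ct))
wh=cv2.inRange(t,(215,215,215),(255,255,255));wh[:195]=0;wh[240:]=0;wh[:,:282]=0;wh[:,358:]=0
ys,xs=np.nonzero(wh);print("cover",rect(np.c_[xs,ys],43,ct))
E
```

```text
time: 68.0
tool_pos: [579.0, 202.5, 132.8]
tcp_rot: [3.139, 0.002, 2.201]
contact_force: [-10.1, -3.4, 26.2]
grip_width: 0.1
finger_force: 13.0
time: 68.9
tool_pos: [590.7, 186.2, 328.2]
tcp_rot: [3.142, -0.0, 2.2]
contact_force: [-0.4, 0.3, -0.9]
grip_width: 0.9
finger_force: 0.0
scene [444.6, 240.0] 0.93 383 507 207 279 4865
[[383, 225], [442, 279], [507, 256], [444, 207]]
0 [[508.5, 254.8], [443.8, 206.7], [441.4, 277.4], [382.3, 224.3]]
0.05 [[508.7, 254.8], [444.0, 206.7], [442.2, 273.9], [382.7, 221.0]]
0.1 [[508.9, 254.7], [444.2, 206.6], [443.2, 270.3], [383.4, 217.7]]
cover scene [([299.0, 289.0], 0.59)]
cover top [([322.0, 214.0], 0.97), ([472.0, 239.0], 0.81)]
reagent scene [([323.0, 321.0], 0.89)]
reagent top [([290.0, 167.0], 0.58)]
hexkey scene [([212.0, 299.0], 0.68), ([298.0, 309.0], 0.64)]
hexkey top [([395.0, 194.0], 0.68)]
rack scene [([379.0, 324.0], 0.62)]
rack top [([240.0, 176.0], 0.9), ([320.0, 201.0], 0.16)]
mat box (array([653.7, -66.3, 210.8, 140.7]), np.float64(1.546))
cover (array([654.2, -65.7, 158.4,  83.1]), np.float64(1.546))
```

```bash
python3 -c "
from plant import bot
print(bot.close_job())"
```

```text
the job is handed in; nothing more can be done
None
```

I handed the job in at about 69 s: cover centred on the mat, all three weights in the red bucket, bucket flat and square in its seat, and door shut. The bottle, hex key and rack are where they were. I viewed 17 pictures, which is over the limit of 14.

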